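# Ready the bottle reader: raise its screen, stand up the toppled reagent bottles, start

## Robot

A 6-joint arm with a two-finger parallel gripper is mounted at the origin on the work surface. World frame = base frame: x ahead of the robot, y to its left, z up, the work surface at z = 0. Lengths are in m, angles in rad, forces in N, time in s.
With the tool pointing down it reaches from about 0.225 to 0.875 m from the base axis. Payload 3.4 kg.
Tool frame: the origin (TCP) lies on the mounting face of the last link; the fingertips stand 173 mm ahead of it and the grasp point (between the pads) lies 155 mm ahead of it; z points along the fingers, y is the line along which they close (so a half turn about z gives the same grasp; the last joint's range is limited). The gripper opens to 85 mm and grips with 20 to 120 N. Pads are 22 mm wide; open, the fingers measure 114 mm over their backs; the gripper's body (76 mm by 85 mm) begins 54 mm behind the grasp point. The pads swing forward as they close: fully open they stand 13 mm farther back than shut.
Start: joints at [-1.231, 0.276, 1.505, -0, 1.361, -0.121], TCP at [0.256, -0.515, 0.405] pointing down, gripper open.
Joint ranges: [-2.89, 2.89], [-0.75, 2.08], [0.22, 2.7], [-1.18, 4.32], [0.11, 2.71], [-2.7, 2.7]. Speed limits (rad/s): [2.57, 2.57, 3.14, 3.14, 3.14, 3.14].

## Interface

Orientations are given as a unit quaternion [w, x, y, z].
In Python, from rig import manip gives the robot as it stands.
- The arm moves only by the tool carry_out, never from a script. Its arguments are lists of equal length, an entry for each row: "linear": the shift along the world's x, y, z each as a share of 500 mm, from -1 to 1, a list of three; "angular": the turn, a rotation vector about the world's x, y, z each as a share of 0.08 rad, from -1 to 1, a list of three; "hand": the opening, from 0 (shut) to 1 (fully open). In form: {"linear": [[x, y, z], ...], "angular": [[rx, ry, rz], ...], "hand": [hand, ...]}. A call has 1 to 8 rows; each row shifts and turns the commanded pose from where the row before left it; what a row does not reach is not made up. A row lasts 1/12 s, in which the tool goes at most 41.7 mm and 7.16 degrees, less where a joint would pass 70% of its speed; a pose out of reach is approached as far as the arm can. A call with a number of a shift or a turn outside -1 to 1 is refused whole. A call with a gripper value outside its range is refused whole. The fingers move at their own pace and stop on an object; "force" is the grip in N (left out, the last holds). Time passes only in rows, so rows that do not move let the fingers close. It gives the time, the measured TCP pose, the force, the opening and the grip force at its end, in the units of the state.
- manip.get_state(): the state, without advancing time (a new reading comes with each control period).
- manip.get_image(name): name is "side" or "top"; returns the picture (480x640x3 uint8, red, green, blue); there is no depth.
- manip.camera_params(name): a dict with "fx", "fy", "cx", "cy" (pixels), "k1" (the pictures are not rectified: a ray, as slopes to the right and down, at radius r is drawn at 1 + k1 r^2 times it, then the intrinsics apply), "view" (4x4, takes a point from world to camera coordinates). Camera axes: x right, y down, z forward; pixel columns grow to the right and rows downward; lengths in m; the calibration is good to about 2 mm. A picture is of the moment at which its call begins. camera_params takes no time and is no camera call.
- manip.sign_off(): hands the job in; it is judged then, once.
The state is a dict: "clock": time; "qpos": joint angles; "qd": joint speeds; "effort": joint torques, N m; "position": TCP position; "ee_rot": TCP orientation; "contact_force": force on the tool from outside, world axes, zero at the start; "moment": the same for the moment, N m; "width": finger opening in m; "gripper_force": force on a finger pad.
Only numpy, scipy, OpenCV 4.12 (cv2) and the standard library are available. Lean on these libraries where they do the work, as an engineer would, in place of code of your own. Each camera call takes 0.05 s, during which the arm holds its last target. There are 200 camera calls.

## Task

Open the bottle reader's stiff screen lid by its orange bar and leave it at 105 degrees from shut (a little past upright, within about 5 degrees). Then pick up every toppled reagent bottle and stand it upright, cap up, with its whole foot on the white reading plate. When all of them stand there, press the green start button fully down and let go; leave the yellow rack and the beaker where they are.

Things in the scene. Friction and masses are not known exactly. Their poses are not given: they have to be found in the camera images.
- plate (a point): Centre of the top face of the bottle reader's white reading plate, a flat rectangle 150 mm (x) by 360 mm (y), without a rim, 16 mm above the bench; the reader is fixed to the bench. Axes: x from the reader's front edge towards its hinge, y to its left, z up. The hinged screen lid covers the plate when shut.
- hinge (a point): Middle of the lid's hinge axis, at the reader's rear: 100 mm along plate +x and 29 mm above the plate (45 mm above the bench). Same axes as plate; the hinge axis is its y.
- lid_bar (a point): Middle of the screen lid's orange handle: a round bar, 10 mm diameter, 110 mm long, parallel to the hinge and 195 mm from it, 38 mm off the lid's free edge with an open gap between (a 10 mm leg at each end). The lid is a white panel 152 x 350 x 16 mm with a dark screen underneath. Axes move with the lid: x from bar towards hinge, y along the bar.
- lid (a joint): Opening angle of the screen lid in rad: 0 shut (flat above the plate, bar towards the robot), pi/2 upright, 2.5 the far stop. The hinge is stiff: the lid stays where it is left; it takes about 6 N at the bar.
- start_top (a point): Centre of the top of the reader's green round start button, 30 mm diameter, on the blue-marked ear left of the plate. It is pressed straight down, travel 6 mm, spring 5 N.
- start (a joint): Travel of the start button in m: 0 free, 0.006 fully pressed.
- bottle1: Square reagent bottle toppled on the bench (may be absent), brown, paper label, round orange cap. 125 mm long: body 44 x 44 x 90 mm, neck, and a cap of 32 mm diameter as the last 27 mm. About 0.15 kg. Origin: on its long axis, 62.5 mm from foot and from cap top. Its x axis runs from foot to cap (up when it stands properly); y, z are normal to its flat sides.
- bottle2: Square reagent bottle toppled on the bench (may be absent), brown, paper label, round purple cap. 125 mm long: body 44 x 44 x 90 mm, neck, and a cap of 32 mm diameter as the last 27 mm. About 0.15 kg. Origin: on its long axis, 62.5 mm from foot and from cap top. Its x axis runs from foot to cap (up when it stands properly); y, z are normal to its flat sides.
- bottle3: Square reagent bottle toppled on the bench (may be absent), brown, paper label, round orange cap. 125 mm long: body 44 x 44 x 90 mm, neck, and a cap of 32 mm diameter as the last 27 mm. About 0.15 kg. Origin: on its long axis, 62.5 mm from foot and from cap top. Its x axis runs from foot to cap (up when it stands properly); y, z are normal to its flat sides.
- bottle4: Square reagent bottle toppled on the bench (may be absent), brown, paper label, round purple cap. 125 mm long: body 44 x 44 x 90 mm, neck, and a cap of 32 mm diameter as the last 27 mm. About 0.15 kg. Origin: on its long axis, 62.5 mm from foot and from cap top. Its x axis runs from foot to cap (up when it stands properly); y, z are normal to its flat sides.
- rack: Bystander: yellow tube rack with capped tubes, 75 x 180 x 98 mm. Origin: centre of its underside.
- beaker: Bystander: white plastic beaker, 70 mm wide at the rim, 85 mm tall. Origin: centre of its underside.
Mind the look-alikes: they are no part of the job. What is shaped like the bottle4 but pink is not meant. What is shaped like the bottle1 but turquoise is not meant.

How it is judged:
On the way, in this order (a step that is already met when the one before it is completed fails the run):
1. the screen lid has been set at about 105 degrees and left still (value of joint lid between 1.71 and 1.96 rad and velocity of joint lid between -0.05 and 0.05 rad/s and contact force between the fingers and lid below 0.5 N), for 0.3 s.
2. every bottle stands upright on the reading plate, let go (x of bottle1 in the frame of plate between -0.058 and 0.058 m and y of bottle1 in the frame of plate between -0.163 and 0.163 m and z of bottle1 in the frame of plate between 0.055 and 0.072 m and angle between each of bottle1, bottle2, bottle3, bottle4's own x axis and vertical below 0.1 rad and linear speed of each of bottle1, bottle2, bottle3, bottle4 below 0.03 m/s and x of bottle2 in the frame of plate between -0.058 and 0.058 m and y of bottle2 in the frame of plate between -0.163 and 0.163 m and z of bottle2 in the frame of plate between 0.055 and 0.072 m and x of bottle3 in the frame of plate between -0.058 and 0.058 m and y of bottle3 in the frame of plate between -0.163 and 0.163 m and z of bottle3 in the frame of plate between 0.055 and 0.072 m and x of bottle4 in the frame of plate between -0.058 and 0.058 m and y of bottle4 in the frame of plate between -0.163 and 0.163 m and z of bottle4 in the frame of plate between 0.055 and 0.072 m and contact force between the fingers and bottle1 below 0.3 N and contact force between the fingers and bottle2 below 0.3 N and contact force between the fingers and bottle3 below 0.3 N and contact force between the fingers and bottle4 below 0.3 N), for 0.3 s.
3. the start button is pressed fully down (value of joint start above 0.0045 m), for 0.05 s.
At the end, for the whole second after the job is handed in: The lid rests between 98 and 112 degrees; every bottle present stands upright (within 0.1 rad), at rest, cap up, its foot on the plate (centre at least 17 mm inside every plate edge); the start button was pressed after that and is released (value of joint lid between 1.71 and 1.96 rad and velocity of joint lid between -0.05 and 0.05 rad/s and x of bottle1 in the frame of plate between -0.058 and 0.058 m and y of bottle1 in the frame of plate between -0.163 and 0.163 m and z of bottle1 in the frame of plate between 0.055 and 0.072 m and angle between each of bottle1, bottle2, bottle3, bottle4's own x axis and vertical below 0.1 rad and linear speed of each of bottle1, bottle2, bottle3, bottle4 below 0.03 m/s and x of bottle2 in the frame of plate between -0.058 and 0.058 m and y of bottle2 in the frame of plate between -0.163 and 0.163 m and z of bottle2 in the frame of plate between 0.055 and 0.072 m and x of bottle3 in the frame of plate between -0.058 and 0.058 m and y of bottle3 in the frame of plate between -0.163 and 0.163 m and z of bottle3 in the frame of plate between 0.055 and 0.072 m and x of bottle4 in the frame of plate between -0.058 and 0.058 m and y of bottle4 in the frame of plate between -0.163 and 0.163 m and z of bottle4 in the frame of plate between 0.055 and 0.072 m and value of joint start below 0.002 m); the robot touches nothing.
It fails at once if the rack is pushed more than 30 mm from its place or tipped (distance of rack from where it was at the start of the episode above 0.03 m or angle between rack's own z axis and vertical above 0.4 rad).
It fails at once if the beaker is pushed more than 30 mm from its place or tipped (distance of beaker from where it was at the start of the episode above 0.03 m or angle between beaker's own z axis and vertical above 0.4 rad).
Of bottle1, bottle2, bottle3, bottle4 only 2 to 4 are there at a start; the rules pass over those that are not, and their reading is None.
At some moment in a run one of bottle1, bottle2, bottle3, bottle4 may be knocked a few centimetres aside while the robot is not near it.
It also fails if it takes over 210 s, if anything falls off the work surface, if the arm or the gripper's body presses on something with over 40 N, if the wrist force passes 120 N, or if a joint passes its speed limit or range.

## Working session

There is one attempt and no reset: what is moved stays moved. The work goes in short steps, Python scripts to look and compute and a tool call to move; the robot and the scene stay as the last step left them, time stands still between calls to the robot, and variables do not carry over. Pictures are saved under pics/ and viewed, at most 14 in all, crops included, and the job is handed in when it is done.

Besides the shell and the picture viewer there is one more tool, called after "Emit:" as name(argument=value, ...), one argument or row to a line, values as JSON. carry_out: Moves the arm, as the interface text tells. Its arguments: {"type":"object","properties":{"linear":{"type":"array"},"angular":{"type":"array"},"hand":{"type":"array"},"force":{"type":"number"}},"required":["linear","angular","hand"]}

```bash
mkdir -p pics; ls; python3 - <<'E'
from rig import manip
import cv2
for n in("top","side"):
    im=manip.get_image(n); cv2.imwrite(f"pics/{n}0.png",im[:,:,::-1])
    p=manip.camera_params(n); print(n,p)
print(manip.get_state())
E
```

```text
pics
top {'fx': 502.7781917431038, 'fy': 502.7781917431038, 'cx': 322.2800702828239, 'cy': 249.39306251847864, 'k1': -0.08499653241138201, 'view': array([[ 0.02599643, -0.99957232,  0.01339234, -0.11373737],
       [-0.99881035, -0.02652485, -0.04091852,  0.54886579],
       [ 0.04125625, -0.01231267, -0.99907273,  1.14849571],
       [ 0.        ,  0.        ,  0.        ,  1.        ]])}
side {'fx': 589.5606633425848, 'fy': 589.5606633425848, 'cx': 317.6074072909751, 'cy': 245.87941751261272, 'k1': -0.1805188007739175, 'view': array([[-7.72050834e-01, -6.35560033e-01, -9.76758689e-04,
         3.80362682e-01],
       [-4.12543388e-01,  5.02307759e-01, -7.59930831e-01,
         3.15928205e-01],
       [ 4.83472298e-01, -5.86302277e-01, -6.50003214e-01,
         1.22463880e+00],
       [ 0.00000000e+00,  0.00000000e+00,  0.00000000e+00,
         1.00000000e+00]])}
{'clock': 0.1, 'qpos': array([-1.23100311e+00,  2.76504724e-01,  1.50601335e+00,  3.67463141e-05,
        1.36073633e+00, -1.20945219e-01]), 'qd': array([-0.00136652, -0.00171357, -0.00381893,  0.00041394,  0.00016933,
        0.00052964]), 'effort': array([ 7.39355619e-04, -4.17700160e+01, -2.46404672e+01, -1.86156285e-04,
        5.78730469e-03, -1.05496053e-05]), 'position': array([ 0.25561215, -0.51483453,  0.40393869]), 'ee_rot': array([-8.27871798e-04,  9.73582697e-01,  2.28333180e-01, -7.28781469e-05]), 'contact_force': array([ 0.13696014,  0.20281764, -0.53526626]), 'moment': array([ 0.02307398, -0.02256557,  0.03553333]), 'gripper_force': 0.0, 'width': 0.08536916387520854}
```

View pics/top0.png

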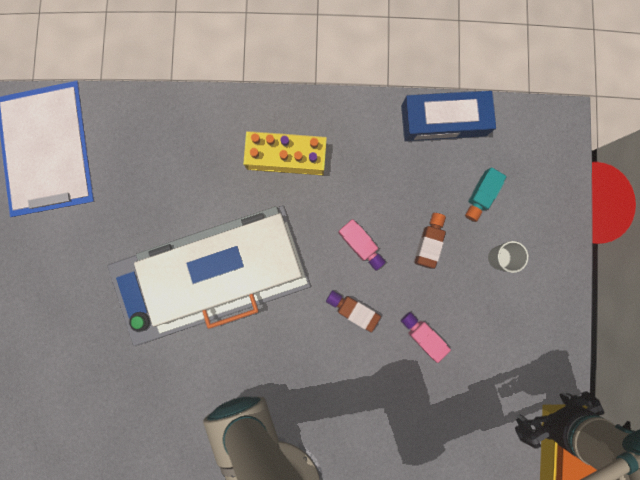

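View pics/side0.png

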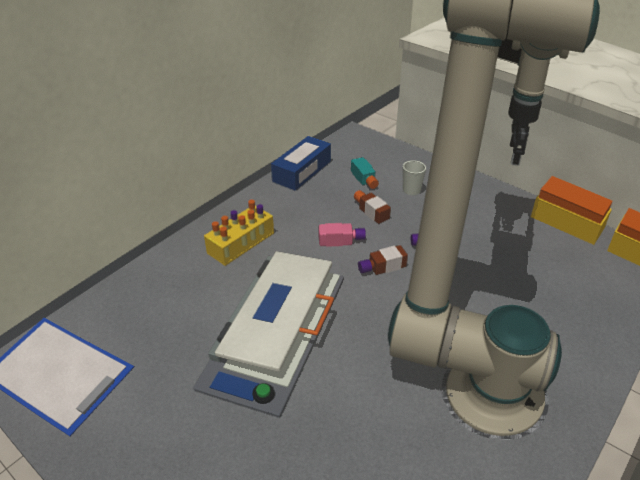

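Both pictures show two brown bottles: one with an orange cap at about (431,245) and one with a purple cap at about (355,311). The look-alikes are pink at (360,245) and (428,337) and turquoise at (487,193). The reader's orange bar is at about (231,313) and the green button at (138,322). I'll measure these now.

```bash
cat > h.py <<'E'
import numpy as np, cv2
from rig import manip
def ray(n,uv):
    p=manip.camera_params(n); d=np.array([(uv[0]-p['cx'])/p['fx'],(uv[1]-p['cy'])/p['fy']]); s=d.copy()
    for _ in range(20): s=d/(1+p['k1']*(s@s))
    R=p['view'][:3,:3]; t=p['view'][:3,3]
    return -R.T@t, R.T@np.array([*s,1.])
def plane(n,uv,z):
    c,d=ray(n,uv); return c+d*(z-c[2])/d[2]
def tri(a,b):
    (c,d),(e,f)=ray('top',a),ray('side',b)
    st=np.linalg.lstsq(np.c_[d,-f],e-c,rcond=None)[0]
    P,Q=c+d*st[0],e+f*st[1]; return (P+Q)/2,np.linalg.norm(P-Q)
def proj(n,X):
    p=manip.camera_params(n); q=p['view'][:3,:3]@X+p['view'][:3,3]; s=q[:2]/q[2]; s=s*(1+p['k1']*(s@s))
    return s*[p['fx'],p['fy']]+[p['cx'],p['cy']]
R={'orange':((5,140,110),(14,255,255)),'purple':((122,80,40),(150,255,255)),'green':((55,100,40),(85,255,255)),'brown':((0,90,40),(14,255,140))}
def blobs(im,col,amin=40):
    h=cv2.cvtColor(im,cv2.COLOR_RGB2HSV); m=cv2.inRange(h,*map(np.array,R[col]))
    cs=[c for c in cv2.findContours(m,cv2.RETR_EXTERNAL,cv2.CHAIN_APPROX_NONE)[0] if cv2.contourArea(c)>amin]
    return m,cs
E
python3 - <<'E'
from h import *
np.set_printoptions(precision=4,suppress=True)
print(ray('top',(320,240))[0],ray('side',(320,240))[0])
for n in('top','side'):
    im=cv2.imread(f'pics/{n}0.png')[:,:,::-1]
    for c in R:
        for k in blobs(np.ascontiguousarray(im),c)[1]:
            r=cv2.minAreaRect(k); print(n,c,np.round(r[0],1),np.round(r[1],1),round(r[2],1),cv2.contourArea(k), plane(n,r[0],.03))
im=cv2.imread('pics/top0.png'); a=cv2.resize(im[180:360,310:470],None,fx=3.3,fy=3.3,interpolation=2); b=cv2.resize(im[190:350,100:320],None,fx=2.7,fy=2.7,interpolation=2)
a=a[:590,:];cv2.imwrite('pics/c1.png',a);cv2.imwrite('pics/c2.png',b)
E
```

```text
[ 0.5038 -0.085   1.1714] [-0.1681  0.8011  1.0365]
top orange [579. 464.] [30. 34.] 90.0 600.0 [ 0.0638 -0.7136  0.03  ]
top orange [373.2 322.2] [ 5.5 17. ] 31.0 76.0 [ 0.3887 -0.2189  0.03  ]
top orange [346.9 306.6] [10.1 17.3] 31.0 149.0 [ 0.4226 -0.1582  0.03  ]
top orange [229.8 310.9] [18.7 52.8] 71.6 190.0 [0.406  0.1067 0.03  ]
top orange [426.6 262.1] [17.1  6.1] 16.7 83.0 [ 0.5282 -0.3382  0.03  ]
top orange [437.2 225.9] [17.7 24.9] 16.7 295.0 [ 0.6119 -0.3612  0.03  ]
top orange [473.7 212.4] [12.5 11.2] 29.7 121.5 [ 0.6456 -0.4462  0.03  ]
top orange [313.5 142. ] [8. 7.] 90.0 41.0 [ 0.7976 -0.0724  0.03  ]
top orange [269.5 138.5] [7. 7.] 90.0 40.5 [0.8031 0.029  0.03  ]
top orange [255.  137.5] [8.  6.7] 63.4 40.5 [0.8046 0.0625 0.03  ]
top purple [409.3 320.2] [12.  12.7] 45.0 141.0 [ 0.395 -0.301  0.03 ]
top purple [333.6 298.6] [11.6 12.5] 33.7 126.0 [ 0.4401 -0.1276  0.03  ]
top purple [376.9 261.9] [11.7 12.8] 48.8 129.0 [ 0.5258 -0.224   0.03  ]
top green [136.5 322. ] [12. 11.] 90.0 107.0 [0.3741 0.3199 0.03  ]
top brown [567.2 462.2] [20.9 35.1] 4.1 149.0 [ 0
[... 926 characters left out ...]
] [10.  6.] 90.0 52.0 [ 0.3992 -0.2923  0.03  ]
side purple [360. 233.] [10. 10.] 90.0 84.5 [ 0.5261 -0.2206  0.03  ]
side green [262.5 390. ] [12. 13.] 90.0 133.5 [0.3777 0.3186 0.03  ]
side brown [378.1 262.1] [22.1 14.8] 76.0 256.0 [ 0.4209 -0.1557  0.03  ]
side brown [402.4 255.5] [21.6  8.2] 76.0 85.0 [ 0.3867 -0.2163  0.03  ]
side brown [629.5 231.4] [24.2  8.5] 23.2 167.5 [-0.0707 -0.7241  0.03  ]
side brown [382.  213.5] [17. 14.] 90.0 188.5 [ 0.5296 -0.33    0.03  ]
side brown [361.9 198. ] [17.4 19.4] 35.5 119.5 [ 0.6173 -0.354   0.03  ]
side brown [573.4 206.7] [72.8 21.3] 10.8 511.0 [ 0.1078 -0.7267  0.03  ]
side brown [371.8 181.8] [12.   9.9] 45.0 59.0 [ 0.6436 -0.4407  0.03  ]
```

View pics/c1.png

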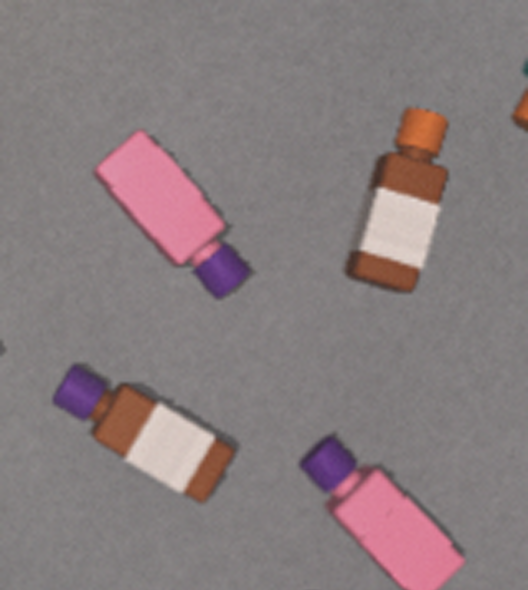

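View pics/c2.png

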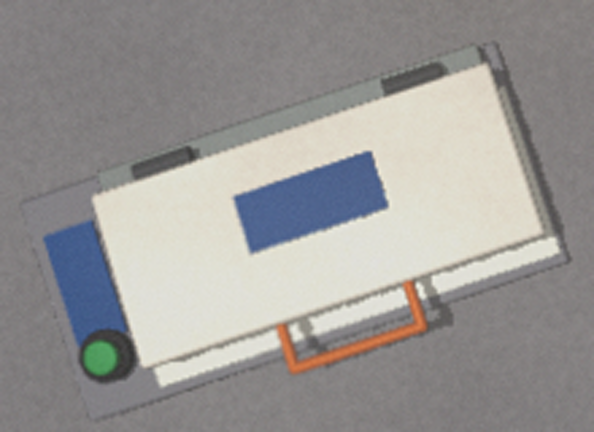

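The crops confirm the two brown, labelled bottles, with an orange cap and a purple cap; the pink ones have no label. In the reader crop, the bar ends are at (208,327) and (257,311) in full-image pixels, and the panel corners are clear. Next I'll work out the geometry.

```bash
python3 - <<'E'
from h import *
np.set_printoptions(precision=4,suppress=True)
C=[(155.6,325.6),(302.6,276.7),(134.8,263),(280.7,214.4)]
P=[plane('top',c,.053) for c in C]
for p in P:print('panel',p)
print('sizes',[np.linalg.norm(P[i]-P[j]) for i,j in((0,1),(2,3),(0,2),(1,3))])
for i,j in((1,0),(3,2)): v=P[i]*-1+P[j]; print('yaw',np.degrees(np.arctan2(-v[0],v[1])))
B=[plane('top',c,.05) for c in((208.6,326.6),(256.9,311))]
v=B[0]-B[1];print('bar',B,np.linalg.norm(v),np.degrees(np.arctan2(-v[0],v[1])),(B[0]+B[1])/2)
# side bar extremes
im=np.ascontiguousarray(cv2.imread('pics/side0.png')[:,:,::-1]);
k=max([c for c in blobs(im,'orange')[1] if abs(cv2.minAreaRect(c)[0][0]-316)<3],key=cv2.contourArea).reshape(-1,2)
print('side bar bbox',k.min(0),k.max(0), cv2.boxPoints(cv2.minAreaRect(k)))
for n in('top','side'):
  for Z in(.04,.05,.06): print(n,Z,[np.round(proj(n,np.array([*b[:2],Z])),1) for b in B])
# bottles: cap & body
for nm,cap,bot in(('orange',(437.2,225.9),(426.6,262.1)),('purple',(333.6,298.6),(373.2,322.2))):
    print(nm,plane('top',cap,.038),plane('top',bot,.044))
print('caps tri',tri((333.6,298.6),(364.7,265.7)),'green',tri((136.5,322),(262.5,390)))
E
```

```text
panel [0.3702 0.2682 0.053 ]
panel [ 0.4881 -0.0566  0.053 ]
panel [0.5083 0.3203 0.053 ]
panel [ 0.6257 -0.0039  0.053 ]
sizes [np.float64(0.34556014084647585), np.float64(0.3448155794991929), np.float64(0.14764313795661965), np.float64(0.14730452675116606)]
yaw 19.954586362015263
yaw 19.896436878898
bar [array([0.3714, 0.1497, 0.05  ]), array([0.4092, 0.043 , 0.05  ])] 0.1132308167354554 19.47980455625295 [0.3903 0.0963 0.05  ]
side bar bbox [299 294] [333 334] [[298.4 330.2]
 [318.4 290.2]
 [334.4 298.2]
 [314.4 338.2]]
top 0.04 [array([209.5, 326.1]), array([257.4, 310.6])]
top 0.05 [array([208.6, 326.6]), array([256.9, 311. ])]
top 0.06 [array([207.6, 327.1]), array([256.4, 311.4])]
side 0.04 [array([316.9, 340.2]), array([333.5, 305.2])]
side 0.05 [array([316.9, 337.3]), array([333.6, 302.2])]
side 0.06 [array([316.9, 334.3]), array([333.7, 299.2])]
orange [ 0.6111 -0.3593  0.038 ] [ 0.5279 -0.335   0.044 ]
purple [ 0.4405 -0.1273  0.038 ] [ 0.3902 -0.2172  0.044 ]
caps tri (array([ 0.4408, -0.127 ,  0.0263]), np.float64(0.002346524105328078)) green (array([0.3752, 0.3195, 0.033 ]), np.float64(0.0019205840960254568))
```

The lid panel measures 345 x 148 mm against a nominal 350 x 152, the yaw is about 19.9°, and the bar is about 113 mm long. These agree with the description. I'll move above the bar, turning the hand so it closes along reader x.

Emit:
carry_out(
  linear=[
    [0.0142,0.0643,0],
    [0.0142,0.0643,0],
    [0.0142,0.0643,0],
    [0.0142,0.0643,0],
    [0.0142,0.0643,0],
    [0.0142,0.0643,0],
    [0.0142,0.0643,0],
    [0.0142,0.0643,0],
  ],
  angular=[
    [0,0,0.957],
    [0,0,0.957],
    [0,0,0.957],
    [0,0,0.957],
    [0,0,0.957],
    [0,0,0.957],
    [0,0,0.957],
    [0,0,0.957],
  ],
  hand=[0.38,0.38,0.38,0.38,0.38,0.38,0.38,0.38],
  force=30,
)

```text
clock: 0.77
position: [0.3123, -0.2561, 0.4044]
ee_rot: [-0.0, 0.859, 0.513, 0.0]
contact_force: [1.2, -0.4, -0.3]
width: 0.0327
gripper_force: 0.0
```

Emit:
carry_out(
  linear=[
    [0.0142,0.0643,0],
    [0.0142,0.0643,0],
    [0.0142,0.0643,0],
    [0.0142,0.0643,0],
    [0.0142,0.0643,0],
    [0.0142,0.0643,0],
    [0.0142,0.0643,0],
    [0.0142,0.0643,0],
  ],
  angular=[
    [0,0,0.957],
    [0,0,0.957],
    [0,0,0.957],
    [0,0,0.957],
    [0,0,0.957],
    [0,0,0.957],
    [0,0,0.957],
    [0,0,0.957],
  ],
  hand=[0.38,0.38,0.38,0.38,0.38,0.38,0.38,0.38],
)

```text
clock: 1.43
position: [0.369, 0.001, 0.4046]
ee_rot: [0.0, 0.664, 0.748, 0.0]
contact_force: [0.5, 0.3, -0.2]
width: 0.0325
gripper_force: 0.0
```

Emit:
carry_out(
  linear=[
    [0.0142,0.0643,0],
    [0.0142,0.0643,0],
    [0.0142,0.0643,0],
    [0,0,-0.07],
    [0,0,-0.07],
    [0,0,-0.07],
    [0,0,0],
    [0,0,0],
  ],
  angular=[
    [0,0,0.957],
    [0,0,0.957],
    [0,0,0.957],
    [0,0,0],
    [0,0,0],
    [0,0,0],
    [0,0,0],
    [0,0,0],
  ],
  hand=[0.38,0.38,0.38,0.38,0.38,0.38,0.38,0.38],
)

```text
clock: 2.1
position: [0.3898, 0.0958, 0.2987]
ee_rot: [-0.002, 0.575, 0.818, -0.001]
contact_force: [-0.1, 0.2, 0.2]
width: 0.0321
gripper_force: 0.0
```

```bash
python3 - <<'E'
from h import *
np.set_printoptions(precision=4,suppress=True)
from scipy.spatial.transform import Rotation as Ro
im=manip.get_image('side'); cv2.imwrite('pics/s1.png',cv2.resize(im[180:420,180:500],None,fx=2.4,fy=2.4,interpolation=2)[:,:,::-1])
cv2.imwrite('pics/t1.png',manip.get_image('top')[:,:,::-1])
s=manip.get_state(); print(s['qpos'],s['position'],s['width'],Ro.from_quat(s['ee_rot'],scalar_first=True).as_matrix())
E
```

```text
[ 0.0667  0.1085  2.0087  0.      1.0214 -0.2775] [0.3916 0.0957 0.3013] 0.032572725845039396 [[-0.3375  0.9413  0.0029]
 [ 0.9413  0.3375  0.0002]
 [-0.0008  0.0028 -1.    ]]
```

View pics/s1.png

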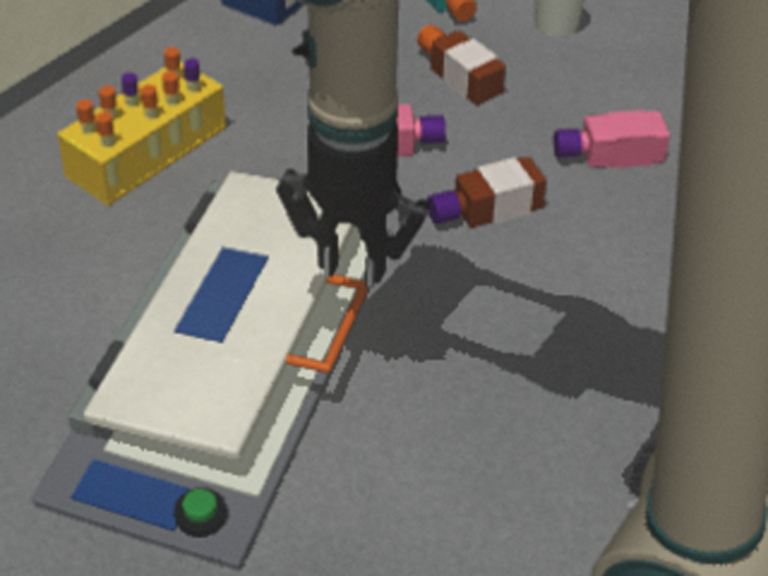

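The gripper hangs above the bar in this view, with the hand at about (350,270) in the crop and the bar at (345,320). The area around the reader is clear. Now I'll descend and grip the bar.

Emit:
carry_out(
  linear=[
    [0,0,-0.06],
    [0,0,-0.06],
    [0,0,-0.05],
    [0,0,-0.026],
    [0,0,0],
    [0,0,0],
    [0,0,0],
    [0,0,0],
  ],
  angular=[
    [0,0,0],
    [0,0,0],
    [0,0,0],
    [0,0,0],
    [0,0,0],
    [0,0,0],
    [0,0,0],
    [0,0,0],
  ],
  hand=[0.38,0.38,0.38,0.38,0.38,0.1,0,0],
  force=30,
)

```text
clock: 2.87
position: [0.393, 0.0961, 0.2037]
ee_rot: [0.003, 0.576, 0.818, 0.003]
contact_force: [3.8, 2.7, -0.7]
width: 0.0091
gripper_force: 29.4
```

Emit:
carry_out(
  linear=[
    [0,0,0],
    [0,0,0],
    [0,0,0],
  ],
  angular=[
    [0,0,0],
    [0,0,0],
    [0,0,0],
  ],
  hand=[0,0,0],
)

```text
clock: 3.12
position: [0.393, 0.0961, 0.2035]
ee_rot: [0.003, 0.575, 0.818, 0.003]
contact_force: [4.9, 2.9, 2.0]
width: 0.009
gripper_force: 29.5
```

```bash
python3 - <<'E'
import numpy as np
from rig import manip
np.set_printoptions(precision=4,suppress=True)
print(manip.get_state()['position'],manip.get_state()['qpos'])
c,s=np.cos(np.radians(19.8)),np.sin(np.radians(19.8))
th=np.radians(np.r_[0:106:3.5])
r=.195*(1-np.cos(th)); z=.195*np.sin(th)
d=np.c_[r*c,r*s,z]; print(np.round(np.diff(d,axis=0)/.5,3).tolist())
E
```

```text
[0.393  0.0961 0.2035] [ 0.0672  0.2533  2.1487  0.0007  0.7313 -0.2777]
[[0.001, 0.0, 0.024], [0.002, 0.001, 0.024], [0.003, 0.001, 0.024], [0.005, 0.002, 0.023], [0.006, 0.002, 0.023], [0.007, 0.003, 0.022], [0.009, 0.003, 0.022], [0.01, 0.004, 0.021], [0.011, 0.004, 0.021], [0.012, 0.004, 0.02], [0.013, 0.005, 0.019], [0.014, 0.005, 0.018], [0.015, 0.006, 0.017], [0.016, 0.006, 0.016], [0.017, 0.006, 0.015], [0.018, 0.007, 0.014], [0.019, 0.007, 0.013], [0.02, 0.007, 0.011], [0.02, 0.007, 0.01], [0.021, 0.007, 0.009], [0.021, 0.008, 0.007], [0.022, 0.008, 0.006], [0.022, 0.008, 0.005], [0.022, 0.008, 0.003], [0.022, 0.008, 0.002], [0.022, 0.008, 0.0], [0.022, 0.008, -0.001], [0.022, 0.008, -0.003], [0.022, 0.008, -0.004], [0.022, 0.008, -0.005]]
```

Emit:
carry_out(
  linear=[
    [0.001,0,0.024],
    [0.002,0.001,0.024],
    [0.003,0.001,0.024],
    [0.005,0.002,0.023],
    [0.006,0.002,0.023],
    [0.007,0.003,0.022],
    [0.009,0.003,0.022],
    [0.01,0.004,0.021],
  ],
  angular=[
    [0,0,0],
    [0,0,0],
    [0,0,0],
    [0,0,0],
    [0,0,0],
    [0,0,0],
    [0,0,0],
    [0,0,0],
  ],
  hand=[0,0,0,0,0,0,0,0],
)

```text
clock: 3.78
position: [0.4189, 0.1055, 0.2955]
ee_rot: [0.008, 0.576, 0.817, 0.009]
contact_force: [25.9, 9.7, -25.5]
width: 0.0088
gripper_force: 29.0
```

Emit:
carry_out(
  linear=[
    [0.011,0.004,0.021],
    [0.012,0.004,0.02],
    [0.013,0.005,0.019],
    [0.014,0.005,0.018],
    [0.015,0.006,0.017],
    [0.016,0.006,0.016],
    [0.017,0.006,0.015],
    [0.018,0.007,0.014],
  ],
  angular=[
    [0,0,0],
    [0,0,0],
    [0,0,0],
    [0,0,0],
    [0,0,0],
    [0,0,0],
    [0,0,0],
    [0,0,0],
  ],
  hand=[0,0,0,0,0,0,0,0],
)

```text
clock: 4.45
position: [0.4737, 0.126, 0.3598]
ee_rot: [0.002, 0.576, 0.818, 0.003]
contact_force: [17.9, 3.1, -36.6]
width: 0.0086
gripper_force: 28.9
```

The radial load is rising because the bar sits about 10 mm above the hinge level, so I'm correcting the arc.

```bash
python3 - <<'E'
import numpy as np
c,s=np.cos(np.radians(19.8)),np.sin(np.radians(19.8))
f=np.radians(np.linspace(59,107.5,15))
H=np.array([.393+.195*c,.0961+.195*s,.1925])
P=np.array([H+[-.195*np.cos(a)*c,-.195*np.cos(a)*s,.195*np.sin(a)] for a in f])
P=np.vstack([[.4711,.1243,.3648],P]); print(np.round(np.diff(P,axis=0)/.5,3).tolist(),P[-1])
E
```

```text
[[0.022, 0.008, -0.01], [0.019, 0.007, 0.012], [0.02, 0.007, 0.01], [0.021, 0.007, 0.009], [0.021, 0.008, 0.008], [0.021, 0.008, 0.006], [0.022, 0.008, 0.005], [0.022, 0.008, 0.003], [0.022, 0.008, 0.002], [0.022, 0.008, 0.001], [0.022, 0.008, -0.001], [0.022, 0.008, -0.002], [0.022, 0.008, -0.004], [0.022, 0.008, -0.005], [0.021, 0.008, -0.006]] [0.63164277 0.18201668 0.37847481]
```

Emit:
carry_out(
  linear=[
    [0.022,0.008,-0.01],
    [0.019,0.007,0.012],
    [0.02,0.007,0.01],
    [0.021,0.007,0.009],
    [0.021,0.008,0.008],
    [0.021,0.008,0.006],
    [0.022,0.008,0.005],
    [0.022,0.008,0.003],
  ],
  angular=[
    [0,0,0],
    [0,0,0],
    [0,0,0],
    [0,0,0],
    [0,0,0],
    [0,0,0],
    [0,0,0],
    [0,0,0],
  ],
  hand=[0,0,0,0,0,0,0,0],
)

```text
clock: 5.12
position: [0.5519, 0.1549, 0.388]
ee_rot: [-0.001, 0.575, 0.818, -0.002]
contact_force: [-7.6, -3.0, 14.8]
width: 0.0087
gripper_force: 34.8
```

Emit:
carry_out(
  linear=[
    [0.022,0.008,0.002],
    [0.022,0.008,0.001],
    [0.022,0.008,-0.001],
    [0.022,0.008,-0.002],
    [0.022,0.008,-0.004],
    [0.022,0.008,-0.005],
    [0.021,0.008,-0.006],
    [0,0,0],
  ],
  angular=[
    [0,0,0],
    [0,0,0],
    [0,0,0],
    [0,0,0],
    [0,0,0],
    [0,0,0],
    [0,0,0],
    [0,0,0],
  ],
  hand=[0,0,0,0,0,0,0,0],
)

```text
clock: 5.78
position: [0.6315, 0.184, 0.3787]
ee_rot: [0.001, 0.575, 0.818, 0.001]
contact_force: [3.1, -0.2, 1.7]
width: 0.0086
gripper_force: 35.3
```

```bash
python3 - <<'E'
from h import *
np.set_printoptions(precision=4,suppress=True)
im=manip.get_image('side'); cv2.imwrite('pics/s2.png',cv2.resize(im[150:430,150:470],None,fx=2.1,fy=2.1,interpolation=2)[:,:,::-1])
cv2.imwrite('pics/t2.png',manip.get_image('top')[:,:,::-1])
s=manip.get_state(); print(s['qpos'],s['position'],s['contact_force'])
for p in ((.4711,.1243),(.393,.0961)):pass
E
```

```text
[ 0.1778  0.4129  1.3602 -0.0003  1.3646 -0.1669] [0.6312 0.1839 0.3787] [4.3003 1.1145 2.7437]
```

View pics/s2.png

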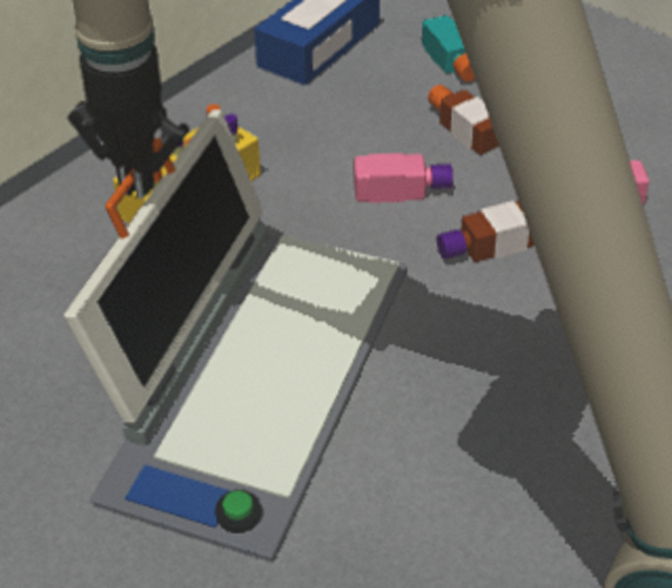

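The side view shows the lid a little past upright, held by the bar at crop (120,205), with the plate uncovered. Next I'll release the bar, lift, and check.

Emit:
carry_out(
  linear=[
    [0,0,0],
    [0,0,0],
    [0,0,0],
    [0,0,0],
    [0,0,0.03],
    [0,0,0.06],
    [0,0,0.06],
    [0,0,0],
  ],
  angular=[
    [0,0,0],
    [0,0,0],
    [0,0,0],
    [0,0,0],
    [0,0,0],
    [0,0,0],
    [0,0,0],
    [0,0,0],
  ],
  hand=[0.4,0.4,0.4,0.4,0.4,0.4,0.4,0.4],
)

```text
clock: 6.55
position: [0.6311, 0.1839, 0.4588]
ee_rot: [0.004, 0.575, 0.818, 0.004]
contact_force: [0.1, 0.4, 1.9]
width: 0.0342
gripper_force: 0.0
```

Emit:
carry_out(
  linear=[
    [-0.07,-0.035,0],
    [-0.07,-0.035,0],
    [-0.06,-0.06,0],
    [-0.05,-0.06,0],
    [-0.04,-0.07,0],
    [-0.03,-0.07,0],
    [0,-0.07,0],
    [0,0,0],
  ],
  angular=[
    [0,0,0],
    [0,0,0],
    [0,0,0],
    [0,0,0],
    [0,0,0],
    [0,0,0],
    [0,0,0],
    [0,0,0],
  ],
  hand=[0.6,0.8,0.9,0.9,0.9,0.9,0.9,0.9],
)

```text
clock: 7.22
position: [0.4697, -0.0202, 0.4522]
ee_rot: [0.001, 0.578, 0.816, -0.002]
contact_force: [0.2, 0.9, 1.0]
width: 0.0765
gripper_force: 0.0
```

```bash
cat > kin.py <<'E'
import numpy as np
from scipy.optimize import least_squares
from scipy.spatial.transform import Rotation as Ro
D=(( .2765,1.506,.5706,.4039),(.1085,2.0087,.3971,.3013),(.2533,2.1487,.3986,.2035),(.4129,1.3602,.6537,.3787))
def f(p): return np.ravel([(p[0]+p[1]*np.sin(a)+p[2]*np.sin(a+b)-r,p[3]+p[1]*np.cos(a)+p[2]*np.cos(a+b)-z) for a,b,r,z in D])
s=least_squares(f,(0,.4,.4,.2))
A,L1,L2,K=s.x
if __name__=='__main__': print(s.x,np.abs(s.fun).max())
E
python3 kin.py; python3 - <<'E'
from h import *
np.set_printoptions(precision=4,suppress=True)
cv2.imwrite('pics/s3.png',manip.get_image('side')[:,:,::-1])
cv2.imwrite('pics/t3.png',manip.get_image('top')[:,:,::-1])
s=manip.get_state(); print(s['qpos'],s['position'],s['contact_force'])
a,b=cv2.imread('pics/s3.png'),cv2.imread('pics/t3.png')
cv2.imwrite('pics/v3.png',np.hstack([cv2.resize(a[180:430,170:370],None,fx=1.95,fy=1.95,interpolation=2),cv2.resize(b[160:410,90:290],None,fx=1.95,fy=1.95,interpolation=2)]))
E
```

```text
[-0.04191937  0.70625428  0.41828859 -0.18161318] 0.018389057448721158
[-0.1836  0.092   1.6239  0.0005  1.426  -0.5251] [ 0.4706 -0.0167  0.4521] [ 0.3033  0.4446 -0.7753]
```

View pics/v3.png

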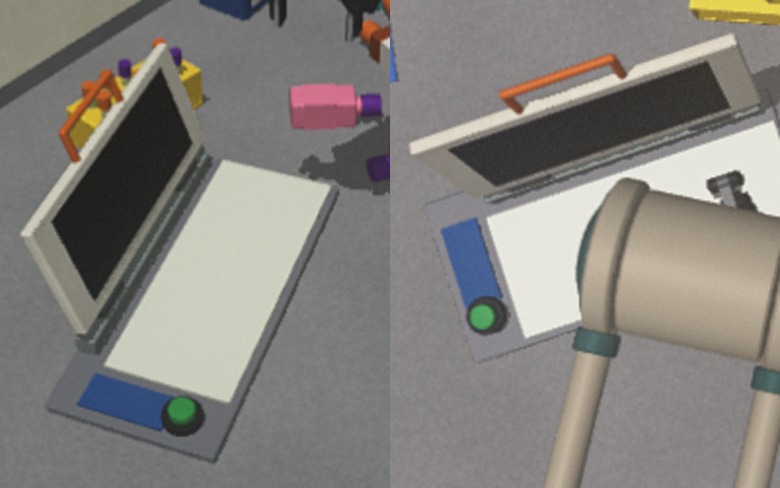

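```bash
python3 - <<'E'
from h import *
np.set_printoptions(precision=4,suppress=True)
F=lambda x,y:(170+x/1.95,180+y/1.95)
T=lambda x,y:(90+(x-390)/1.95,160+y/1.95)
c,s=np.cos(np.radians(19.8)),np.sin(np.radians(19.8))
H=np.array([.5755,.1615])
for t,f in(((502,95),(64,133)),((613,57),(110,74)),((413,150),(26,234)),((735,38),(165,46))):
    X,e=tri(T(*t),F(*f)); d=X[:2]-H; h=d@[c,s]; print(X,e,'h',h,'y',d@[-s,c],'angle',np.degrees(np.arctan2(X[2]-.045,-h)))
# plate corners
for t in((487,218),(526,338),(772,122)): print('plate',plane('top',T(*t),.016))
for t in((106,368),(232,402),(222,160),(333,186)): print('plate side',plane('side',F(*t),.016))
print('button',tri(T(483,316),F(181,409)))
E
```

```text
[0.6107 0.2353 0.2332] 0.0005455378157326976 h 0.05816503092603609 y 0.05752364943124901 angle 107.17276945489233
[0.6505 0.1291 0.2302] 0.00021498174282430423 h 0.05957200865795769 y -0.05592492761211449 angle 107.83300731445428
[0.5589 0.3397 0.1933] 0.0044698465706959414 h 0.04475683699765352 y 0.1733012526957026 angle 106.79092861887477
[0.6781 0.0148 0.1919] 0.001364133467403442 h 0.04686804558464772 y -0.1728396164945221 angle 107.7004716148121
plate [0.4885 0.3213 0.016 ]
plate [0.3483 0.2696 0.016 ]
plate [ 0.6111 -0.0138  0.016 ]
plate side [0.487  0.3244 0.016 ]
plate side [0.3492 0.2689 0.016 ]
plate side [ 0.6175 -0.0145  0.016 ]
plate side [ 0.4733 -0.0682  0.016 ]
button (array([0.3755, 0.3176, 0.0316]), np.float64(0.00303458502742431))
```

The triangulated lid angle is about 105–107°, within the band. The plate centre is (0.4815, 0.1277) from the plate corners, and the hinge measurement gives the same point. Now I'll fit the kinematics for the wrist plan and re-check the bottles.

```bash
cat > kin.py <<'E'
import numpy as np
from scipy.optimize import least_squares
from scipy.spatial.transform import Rotation as Ro
D=(( .2765,1.506,.5706,.4039),(.1085,2.0087,.3971,.3013),(.2533,2.1487,.3986,.2035),(.4129,1.3602,.6537,.3787),(.092,1.6239,.4658,.4521))
def f(p): return np.ravel([(p[0]+p[1]*np.sin(a)+p[2]*np.sin(a+b)+p[4]*np.cos(a+b)-r,p[3]+p[1]*np.cos(a)+p[2]*np.cos(a+b)-p[4]*np.sin(a+b)-z) for a,b,r,z in D])
s=least_squares(f,(0,.4,.4,.2,0))
A,L1,L2,K,E=s.x
DF=.1   # wrist to flange
lo=np.array([-2.89,-.75,.22,-1.18,.11,-2.7]);hi=np.array([2.89,2.08,2.7,4.32,2.71,2.7])
def fk(q,D=None):
    D=DF if D is None else D
    Z=lambda a:Ro.from_euler('z',a).as_matrix(); Y=lambda a:Ro.from_euler('y',a).as_matrix()
    F=Z(q[0])@Y(q[1]+q[2]); R=F@Z(q[3])@Y(q[4])@Z(q[5]+np.pi/2)
    p=Z(q[0])@np.array([A+L1*np.sin(q[1]),.0694,K+D+L1*np.cos(q[1])])+F@[E,0,L2]+R[:,2]*D
    return p,R
def ik(p,R,q0):
    def g(q):
        P,Q=fk(q); return np.r_[(P-p)*10,Ro.from_matrix(Q@R.T).as_rotvec()]
    s=least_squares(g,np.clip(q0,lo+.01,hi-.01),bounds=(lo,hi)); return s.x,np.abs(s.fun).max()
def tool(head,b):  # lying-grasp style: b=tilt from down; b in rad positive = pointing to heading (place), negative = pick
    a=np.array([np.cos(head),np.sin(head),0]); z=np.sin(b)*a-np.cos(b)*np.array([0,0,1.]); y=np.array([a[1],-a[0],0]); return np.c_[np.cross(y,z),y,z]
if __name__=='__main__': print(s.x,np.abs(s.fun).max())
E
python3 kin.py; python3 - <<'E'
from kin import *
np.set_printoptions(precision=2,suppress=True)
d=np.radians
c,s_=np.cos(d(19.8)),np.sin(d(19.8))
def plate(x,y,z): return np.array([.4815+x*c-y*s_,.1277+x*s_+y*c,z])
for nm,g,hd in(('purple',np.array([.423,-.159,.022]),60.8),('orange',np.array([.576,-.349,.022]),-16.3)):
  for b in(-35,0):
    R=tool(d(hd),d(b)); print(nm,b,ik(g-R[:,2]*.155,R,[np.arctan2(g[1],g[0])-.15,.3,1.8,0,1.,0]))
for y in(.07,-.07):
  for hd in(80,100,120,-60):
    for b in(55,70):
      R=tool(d(hd),d(b)); g=plate(-.01,y,.093); print('place',y,hd,b,ik(g-R[:,2]*.155,R,[0,.3,1.8,1.5 if hd>0 else -1.,1.3,0]))
E
```

```text
[ 3.26251881e-04  6.31358337e-01  4.20079772e-01 -5.80178581e-02
  5.84572885e-02] 0.0004987645174111544
purple -35 (array([-0.2 ,  0.47,  2.03, -0.72,  0.98,  0.82]), np.float64(6.0988417092380424e-12))
purple 0 (array([-0.51,  0.35,  2.08, -0.  ,  0.71, -0.  ]), np.float64(1.6653345369377348e-15))
orange -35 (array([-0.58,  0.82,  1.21, -0.17,  1.69,  1.3 ]), np.float64(2.4980018054066022e-15))
orange 0 (array([-0.65,  0.6 ,  1.57, -0.  ,  0.97,  1.21]), np.float64(2.9591101750202856e-10))
place 0.07 80 55 (array([-0.21,  0.38,  2.21,  1.19,  1.08, -0.93]), np.float64(9.461914711066894e-14))
place 0.07 80 70 (array([-0.28,  0.51,  2.27,  1.34,  1.28, -1.19]), np.float64(3.576692867165647e-14))
place 0.07 100 55 (array([-0.18,  0.45,  2.05,  0.93,  1.28, -0.94]), np.float64(5.551115123125783e-16))
place 0.07 100 70 (array([-0.23,  0.56,  2.08,  1.05,  1.45, -1.11]), np.float64(2.874521279649196e-10))
place 0.07 120 55 (array([-0.11,  0.52,  1.9 ,  0.73,  1.47, -1.  ]), np.float64(1.1102230246251565e-15))
place 0.07 120 70 (array([-0.15,  0.62,  1.9 ,  0.82,  1.64, -1.1 ]), np.float6
[... 380 characters left out ...]
  2.09,  1.11,  1.42, -1.1 ]), np.float64(1.6732362801637437e-10))
place -0.07 100 55 (array([-0.4 ,  0.52,  1.9 ,  0.77,  1.44, -0.97]), np.float64(9.916512055951898e-12))
place -0.07 100 70 (array([-0.44,  0.62,  1.91,  0.87,  1.61, -1.08]), np.float64(3.1288942855724592e-12))
place -0.07 120 55 (array([-0.31,  0.58,  1.75,  0.58,  1.62, -1.06]), np.float64(4.457898288269056e-12))
place -0.07 120 70 (array([-0.35,  0.68,  1.74,  0.67,  1.79, -1.12]), np.float64(1.7333695421317895e-10))
place -0.07 -60 55 (array([ 0.39,  0.42,  2.09, -1.18,  1.02, -2.38]), np.float64(0.053492533215021634))
place -0.07 -60 70 (array([ 0.46,  0.53,  2.09, -1.18,  1.23, -2.21]), np.float64(0.1908429757542094))
```

The kinematic model fits to 0.5 mm. I'll pick with a 20° lean over the cap and place with the hand heading 100°, 70° from vertical. First I'll re-measure the purple bottle and plan the approach.

```bash
cat > plan.py <<'E'
from h import *
from kin import *
d=np.radians; c_,s_=np.cos(d(19.8)),np.sin(d(19.8))
def plate(x,y,z): return np.array([.4815+x*c_-y*s_,.1277+x*s_+y*c_,z])
def pose():
    s=manip.get_state(); return s['position'],Ro.from_quat(s['ee_rot'],scalar_first=True).as_matrix()
def tcp(g,R): return g-R[:,2]*.155
def path(wp,start=None,lin=.036,ang=.075):
    p,R=start or pose(); q=manip.get_state()['qpos']
    for P,Q in wp:
        v=Ro.from_matrix(Q@R.T).as_rotvec(); n=int(max(np.ceil(np.linalg.norm(P-p)/lin),np.ceil(np.linalg.norm(v)/ang),1))
        bad=0;qm=0
        for k in range(n):
            q1,e=ik(p+(P-p)*(k+1)/n,Ro.from_rotvec(v*(k+1)/n).as_matrix()@R,q); bad=max(bad,e); qm=max(qm,np.abs(q1-q).max()); q=q1
        print('rows',n,'lin',np.round((P-p)/n/.5,4).tolist(),'ang',np.round(v/n/.08,3).tolist(),'ikerr %.4f dq %.2f'%(bad,qm),np.round(q,2))
        p,R=P,Q
def bottle(cap):  # heading and cap centre from fresh views
    return None
E
python3 - <<'E'
from plan import *
np.set_printoptions(precision=4,suppress=True)
for n in('t3','s3'):
    im=np.ascontiguousarray(cv2.imread(f'pics/{n}.png')[:,:,::-1])
    for col in('purple','orange'):
        for k in blobs(im,col)[1]:
            r=cv2.minAreaRect(k); X=plane({'t':'top','s':'side'}[n[0]],r[0],.024)
            if .3<X[0]<.7 and -.5<X[1]<-.05: print(n,col,np.round(r[0],1),cv2.contourArea(k),X)
R=tool(d(60.8),d(-20)); g=np.array([.423,-.159,.024])
print(g,tcp(g,R)); path([(tcp(g+[0,0,.09],R),R),(tcp(g,R),R)])
E
```

```text
t3 purple [409.3 320.2] 138.0 [ 0.3944 -0.3021  0.024 ]
t3 purple [333.8 298.5] 120.5 [ 0.44   -0.1283  0.024 ]
t3 purple [376.9 261.8] 129.0 [ 0.526  -0.2248  0.024 ]
t3 orange [373.8 321.2] 45.0 [ 0.3904 -0.2207  0.024 ]
t3 orange [345.3 306.1] 163.0 [ 0.4234 -0.1548  0.024 ]
t3 orange [426.4 261.9] 86.5 [ 0.5289 -0.339   0.024 ]
t3 orange [437.5 226. ] 302.0 [ 0.6122 -0.3634  0.024 ]
t3 orange [473.7 212.6] 124.0 [ 0.6459 -0.4481  0.024 ]
s3 purple [364.6 265.9] 120.5 [ 0.4429 -0.1277  0.024 ]
s3 purple [416. 239.] 97.5 [ 0.3984 -0.3023  0.024 ]
s3 purple [360.  233.5] 85.5 [ 0.529 -0.225  0.024]
s3 orange [378.1 257.4] 67.5 [ 0.4348 -0.1761  0.024 ]
s3 orange [364.5 195.5] 91.5 [ 0.6233 -0.3759  0.024 ]
s3 orange [371.8 181.2] 84.5 [ 0.65   -0.4503  0.024 ]
[ 0.423 -0.159  0.024] [ 0.4489 -0.1127  0.1697]
rows 13 lin [-0.0033, -0.0148, -0.0296] ang [-0.345, 0.029, -0.81] ikerr 0.0000 dq 0.08 [-0.32  0.26  1.95 -0.4   1.04  0.41]
rows 3 lin [0.0, 0.0, -0.06] ang [0.0, 0.0, 0.0] ikerr 0.0000 dq 0.07 [-0.32  0.4   2.05 -0.48  0.82  0.54]
```

Emit:
carry_out(
  linear=[
    [-0.0033,-0.0148,-0.0296],
    [-0.0033,-0.0148,-0.0296],
    [-0.0033,-0.0148,-0.0296],
    [-0.0033,-0.0148,-0.0296],
    [-0.0033,-0.0148,-0.0296],
    [-0.0033,-0.0148,-0.0296],
    [-0.0033,-0.0148,-0.0296],
    [-0.0033,-0.0148,-0.0296],
  ],
  angular=[
    [-0.345,0.029,-0.81],
    [-0.345,0.029,-0.81],
    [-0.345,0.029,-0.81],
    [-0.345,0.029,-0.81],
    [-0.345,0.029,-0.81],
    [-0.345,0.029,-0.81],
    [-0.345,0.029,-0.81],
    [-0.345,0.029,-0.81],
  ],
  hand=[0.9,0.9,0.9,0.9,0.9,0.9,0.9,0.9],
)

```text
clock: 7.98
position: [0.458, -0.0737, 0.3328]
ee_rot: [0.055, 0.762, 0.638, -0.095]
contact_force: [0.3, 1.0, 0.5]
width: 0.0772
gripper_force: 0.0
```

Emit:
carry_out(
  linear=[
    [-0.0033,-0.0148,-0.0296],
    [-0.0033,-0.0148,-0.0296],
    [-0.0033,-0.0148,-0.0296],
    [-0.0033,-0.0148,-0.0296],
    [-0.0033,-0.0148,-0.0296],
    [0,0,0],
    [0,0,0],
  ],
  angular=[
    [-0.345,0.029,-0.81],
    [-0.345,0.029,-0.81],
    [-0.345,0.029,-0.81],
    [-0.345,0.029,-0.81],
    [-0.345,0.029,-0.81],
    [0,0,0],
    [0,0,0],
  ],
  hand=[0.9,0.9,0.9,0.9,0.9,0.9,0.9],
)

```text
clock: 8.57
position: [0.4499, -0.1108, 0.259]
ee_rot: [0.087, 0.848, 0.501, -0.15]
contact_force: [0.6, 0.4, -0.4]
width: 0.0767
gripper_force: 0.0
```

```bash
python3 - <<'E'
from plan import *
np.set_printoptions(precision=4,suppress=True)
q=manip.get_state()['qpos']; p,R=pose(); print(q,p); print([ (fk(q,D)[0]-p, np.abs(fk(q,D)[1]-R).max()) for D in(.06,.1,.14)])
im=manip.get_image('side'); cv2.imwrite('pics/s4.png',cv2.resize(im[180:340,300:500],None,fx=3,fy=3,interpolation=2)[:,:,::-1])
k=[cv2.minAreaRect(k)[0] for k in blobs(im,'purple')[1]];print(k)
Rt=tool(d(60.8),d(-20)); g=np.array([.423,-.159,.024]); path([(tcp(g,Rt),Rt)])
E
```

```text
[-0.255   0.2899  1.9264 -0.3902  1.0527  0.4653] [ 0.4499 -0.1108  0.259 ]
[(array([ 0.0232,  0.0387, -0.0079]), np.float64(3.885780586188048e-16)), (array([ 0.0165,  0.0268, -0.0055]), np.float64(3.885780586188048e-16)), (array([ 0.0097,  0.0149, -0.003 ]), np.float64(3.885780586188048e-16))]
[(364.5500183105469, 265.6500244140625), (360.0, 233.5)]
rows 3 lin [-0.0009, -0.0012, -0.0601] ang [-0.006, -0.005, -0.022] ikerr 0.0000 dq 0.09 [-0.32  0.4   2.05 -0.48  0.82  0.54]
```

View pics/s4.png

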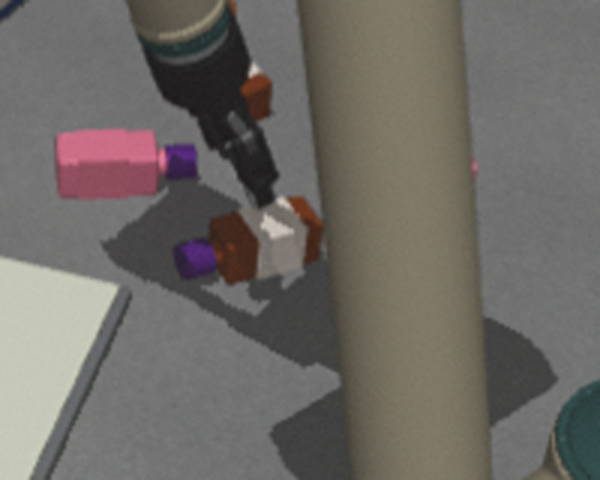

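The side crop shows the gripper leaning correctly over the purple-capped bottle, with the label at about (280,235) in the crop. The pose data gives the wrist-to-flange length as 0.19 m. Now I'll descend and grip.

Emit:
carry_out(
  linear=[
    [-0.001,-0.001,-0.06],
    [-0.001,-0.001,-0.06],
    [-0.001,-0.001,-0.045],
    [0,0,-0.015],
    [0,0,0],
    [0,0,0],
    [0,0,0],
    [0,0,0],
  ],
  angular=[
    [-0.006,-0.005,-0.022],
    [-0.006,-0.005,-0.022],
    [-0.006,-0.005,-0.022],
    [0,0,0],
    [0,0,0],
    [0,0,0],
    [0,0,0],
    [0,0,0],
  ],
  hand=[0.9,0.9,0.9,0.9,0.9,0.3,0.3,0.3],
  force=40,
)

```text
clock: 9.28
position: [0.4491, -0.1134, 0.1715]
ee_rot: [0.09, 0.85, 0.497, -0.149]
contact_force: [0.7, -0.6, 1.2]
width: 0.0437
gripper_force: 40.8
```

Emit:
carry_out(
  linear=[
    [0,0,0],
    [0,0,0],
    [0,0,0],
    [0,0,0.01],
    [0,0,0.03],
    [0,0,0.06],
    [0,0,0.06],
    [0,0,0.06],
  ],
  angular=[
    [0,0,0],
    [0,0,0],
    [0,0,0],
    [0,0,0],
    [0,0,0],
    [0,0,0],
    [0,0,0],
    [0,0,0],
  ],
  hand=[0.3,0.3,0.3,0.3,0.3,0.3,0.3,0.3],
)

```text
clock: 9.95
position: [0.4477, -0.1131, 0.2812]
ee_rot: [0.088, 0.85, 0.497, -0.15]
contact_force: [0.6, -0.8, -1.4]
width: 0.0436
gripper_force: 41.1
```

```bash
sed -i 's/^DF=.1 /DF=.19 /' kin.py; python3 - <<'E'
from plan import *
np.set_printoptions(precision=4,suppress=True)
s=manip.get_state(); print(s['width'],s['contact_force'])
p,R=pose(); q=s['qpos']; print(p, fk(q)[0]-p)
for y in (.08,.07,-.07):
  for hd in(90,100,110):
    Rf=tool(d(hd),d(70)); g=plate(-.01,y,.16); print(y,hd); path([(tcp(g,R)+[0,0,.05],R),(tcp(g,Rf),Rf),(tcp(g-[0,0,.067],Rf),Rf)])
E
```

```text
0.043596288614531575 [ 0.5859 -0.79   -1.4012]
[ 0.4477 -0.1131  0.2812] [0.0011 0.0001 0.    ]
0.08 90
rows 11 lin [0.0042, 0.0653, 0.0135] ang [0.0, 0.0, 0.0] ikerr 0.0000 dq 0.07 [ 0.42  0.33  1.58 -0.2   1.52  0.98]
rows 22 lin [-0.0024, -0.0174, -0.013] ang [0.871, -0.228, 0.228] ikerr 0.0000 dq 0.13 [-0.42  0.52  2.14  1.04  1.44 -1.14]
rows 2 lin [0.0, 0.0, -0.067] ang [0.0, 0.0, 0.0] ikerr 0.0000 dq 0.08 [-0.42  0.66  2.18  1.07  1.36 -1.29]
0.08 100
rows 11 lin [0.0042, 0.0653, 0.0135] ang [0.0, 0.0, 0.0] ikerr 0.0000 dq 0.07 [ 0.42  0.33  1.58 -0.2   1.52  0.98]
rows 23 lin [-0.0001, -0.0165, -0.0124] ang [0.855, -0.146, 0.292] ikerr 0.0000 dq 0.11 [-0.37  0.56  2.02  0.93  1.54 -1.1 ]
rows 2 lin [0.0, 0.0, -0.067] ang [0.0, 0.0, 0.0] ikerr 0.0000 dq 0.06 [-0.37  0.69  2.05  0.94  1.45 -1.23]
0.08 110
rows 11 lin [0.0042, 0.0653, 0.0135] ang [0.0, 0.0, 0.0] ikerr 0.0000 dq 0.07 [ 0.42  0.33  1.58 -0.2   1.52  0.98]
rows 24 lin [0.002, -0.0153, -0.0119] ang [0.837, -0.068, 0.35] ikerr 0.0000 dq 0.11 [-0.31  0.61  1.9   0.84  1.64 -1.08]
rows 2 lin [0.0, 0.0, -0.067] ang [0.0
[... 1520 characters left out ...]
 lin [0.0212, 0.0622, 0.0213] ang [0.0, 0.0, 0.0] ikerr 0.0000 dq 0.07 [ 0.16  0.32  1.6  -0.27  1.45  0.74]
rows 23 lin [-0.0001, -0.0165, -0.0124] ang [0.855, -0.146, 0.292] ikerr 0.0000 dq 0.10 [-0.56  0.65  1.79  0.79  1.71 -1.06]
rows 2 lin [0.0, 0.0, -0.067] ang [0.0, 0.0, 0.0] ikerr 0.0000 dq 0.05 [-0.56  0.75  1.82  0.78  1.62 -1.16]
-0.07 110
rows 7 lin [0.0212, 0.0622, 0.0213] ang [0.0, 0.0, 0.0] ikerr 0.0000 dq 0.07 [ 0.16  0.32  1.6  -0.27  1.45  0.74]
rows 24 lin [0.002, -0.0153, -0.0119] ang [0.837, -0.068, 0.35] ikerr 0.0000 dq 0.09 [-0.49  0.69  1.68  0.7   1.82 -1.07]
rows 2 lin [0.0, 0.0, -0.067] ang [0.0, 0.0, 0.0] ikerr 0.0000 dq 0.05 [-0.49  0.78  1.71  0.69  1.72 -1.15]
```

The bottle is gripped (44 mm wide) and lifted. Next I'll carry it over the plate and turn it upright.

Emit:
carry_out(
  linear=[
    [0.0042,0.0653,0.0135],
    [0.0042,0.0653,0.0135],
    [0.0042,0.0653,0.0135],
    [0.0042,0.0653,0.0135],
    [0.0042,0.0653,0.0135],
    [0.0042,0.0653,0.0135],
    [0.0042,0.0653,0.0135],
    [0.0042,0.0653,0.0135],
  ],
  angular=[
    [0,0,0],
    [0,0,0],
    [0,0,0],
    [0,0,0],
    [0,0,0],
    [0,0,0],
    [0,0,0],
    [0,0,0],
  ],
  hand=[0.3,0.3,0.3,0.3,0.3,0.3,0.3,0.3],
)

```text
clock: 10.62
position: [0.4644, 0.1494, 0.3347]
ee_rot: [0.088, 0.85, 0.497, -0.15]
contact_force: [0.3, -0.3, -1.6]
width: 0.0433
gripper_force: 41.3
```

Emit:
carry_out(
  linear=[
    [0.0042,0.0653,0.0135],
    [0.0042,0.0653,0.0135],
    [0.0042,0.0653,0.0135],
    [0.002,-0.0153,-0.0119],
    [0.002,-0.0153,-0.0119],
    [0.002,-0.0153,-0.0119],
    [0.002,-0.0153,-0.0119],
    [0.002,-0.0153,-0.0119],
  ],
  angular=[
    [0,0,0],
    [0,0,0],
    [0,0,0],
    [0.837,-0.068,0.35],
    [0.837,-0.068,0.35],
    [0.837,-0.068,0.35],
    [0.837,-0.068,0.35],
    [0.837,-0.068,0.35],
  ],
  hand=[0.3,0.3,0.3,0.3,0.3,0.3,0.3,0.3],
)

```text
clock: 11.28
position: [0.4758, 0.2074, 0.3245]
ee_rot: [-0.038, 0.817, 0.573, -0.046]
contact_force: [0.0, -0.3, -1.7]
width: 0.0434
gripper_force: 41.2
```

Emit:
carry_out(
  linear=[
    [0.002,-0.0153,-0.0119],
    [0.002,-0.0153,-0.0119],
    [0.002,-0.0153,-0.0119],
    [0.002,-0.0153,-0.0119],
    [0.002,-0.0153,-0.0119],
    [0.002,-0.0153,-0.0119],
    [0.002,-0.0153,-0.0119],
    [0.002,-0.0153,-0.0119],
  ],
  angular=[
    [0.837,-0.068,0.35],
    [0.837,-0.068,0.35],
    [0.837,-0.068,0.35],
    [0.837,-0.068,0.35],
    [0.837,-0.068,0.35],
    [0.837,-0.068,0.35],
    [0.837,-0.068,0.35],
    [0.837,-0.068,0.35],
  ],
  hand=[0.3,0.3,0.3,0.3,0.3,0.3,0.3,0.3],
)

```text
clock: 11.95
position: [0.4839, 0.1457, 0.277]
ee_rot: [-0.235, 0.71, 0.652, 0.121]
contact_force: [-0.1, -0.6, -2.0]
width: 0.0432
gripper_force: 41.2
```

Emit:
carry_out(
  linear=[
    [0.002,-0.0153,-0.0119],
    [0.002,-0.0153,-0.0119],
    [0.002,-0.0153,-0.0119],
    [0.002,-0.0153,-0.0119],
    [0.002,-0.0153,-0.0119],
    [0.002,-0.0153,-0.0119],
    [0.002,-0.0153,-0.0119],
    [0.002,-0.0153,-0.0119],
  ],
  angular=[
    [0.837,-0.068,0.35],
    [0.837,-0.068,0.35],
    [0.837,-0.068,0.35],
    [0.837,-0.068,0.35],
    [0.837,-0.068,0.35],
    [0.837,-0.068,0.35],
    [0.837,-0.068,0.35],
    [0.837,-0.068,0.35],
  ],
  hand=[0.3,0.3,0.3,0.3,0.3,0.3,0.3,0.3],
)

```text
clock: 12.62
position: [0.4924, 0.0844, 0.2292]
ee_rot: [-0.411, 0.544, 0.677, 0.277]
contact_force: [0.1, 0.8, -2.9]
width: 0.0435
gripper_force: 41.3
```

Emit:
carry_out(
  linear=[
    [0.002,-0.0153,-0.0119],
    [0.002,-0.0153,-0.0119],
    [0.002,-0.0153,-0.0119],
    [0,0,0],
    [0,0,0],
  ],
  angular=[
    [0.837,-0.068,0.35],
    [0.837,-0.068,0.35],
    [0.837,-0.068,0.35],
    [0,0,0],
    [0,0,0],
  ],
  hand=[0.3,0.3,0.3,0.3,0.3],
)

```text
clock: 13.03
position: [0.4957, 0.0617, 0.2108]
ee_rot: [-0.469, 0.471, 0.671, 0.329]
contact_force: [0.1, 0.3, -1.1]
width: 0.0438
gripper_force: 41.3
```

```bash
python3 - <<'E'
from plan import *
np.set_printoptions(precision=4,suppress=True)
s=manip.get_state(); print(s['width'],s['contact_force'],s['qpos'])
p,R=pose(); print('g',p+R[:,2]*.155,'want',plate(-.01,.08,.16))
im=manip.get_image('side'); cv2.imwrite('pics/s5.png',cv2.resize(im[170:420,150:420],None,fx=2.4,fy=2.4,interpolation=2)[:,:,::-1])
cv2.imwrite('pics/t5.png',manip.get_image('top')[:,:,::-1])
Rf=tool(d(110),d(70)); g=plate(-.01,.08,.16); path([(tcp(g,Rf),Rf),(tcp(g-[0,0,.065],Rf),Rf)])
E
```

```text
0.043831779337858826 [ 0.1196  0.3478 -1.1461] [-0.3126  0.6132  1.8955  0.8379  1.6344 -1.082 ]
g [0.4461 0.1986 0.1576] want [0.445  0.1996 0.16  ]
rows 1 lin [-0.0009, 0.0005, 0.0025] ang [0.023, 0.007, 0.009] ikerr 0.0000 dq 0.01 [-0.31  0.61  1.9   0.84  1.64 -1.08]
rows 2 lin [0.0, 0.0, -0.065] ang [0.0, 0.0, 0.0] ikerr 0.0000 dq 0.05 [-0.31  0.71  1.93  0.84  1.54 -1.18]
```

View pics/s5.png

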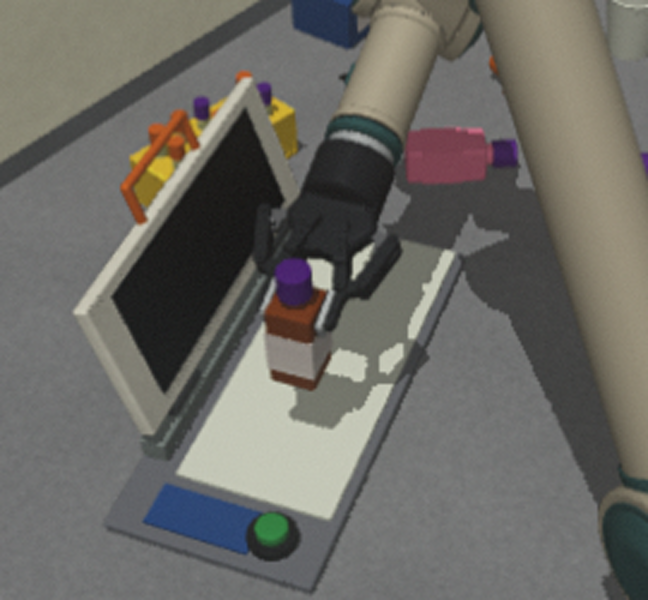

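The bottle is upright over the plate, with its cap at (295,280) in the crop. Next I'll lower it and feel for contact.

Emit:
carry_out(
  linear=[
    [-0.0009,0.0005,-0.05],
    [0,0,-0.045],
    [0,0,-0.025],
    [0,0,-0.004],
    [0,0,-0.003],
    [0,0,-0.002],
    [0,0,0],
    [0,0,0],
  ],
  angular=[
    [0.023,0.007,0.009],
    [0,0,0],
    [0,0,0],
    [0,0,0],
    [0,0,0],
    [0,0,0],
    [0,0,0],
    [0,0,0],
  ],
  hand=[0.3,0.3,0.3,0.3,0.3,0.3,0.3,0.3],
)

```text
clock: 13.8
position: [0.495, 0.0625, 0.1476]
ee_rot: [-0.47, 0.469, 0.671, 0.33]
contact_force: [0.5, 0.1, -1.0]
width: 0.0436
gripper_force: 41.4
```

Emit:
carry_out(
  linear=[
    [0,0,-0.002],
    [0,0,-0.002],
    [0,0,0],
    [0,0,0],
  ],
  angular=[
    [0,0,0],
    [0,0,0],
    [0,0,0],
    [0,0,0],
  ],
  hand=[0.3,0.3,0.3,0.3],
)

```text
clock: 14.13
position: [0.4948, 0.0624, 0.1449]
ee_rot: [-0.471, 0.47, 0.67, 0.329]
contact_force: [0.2, -0.8, -2.0]
width: 0.0436
gripper_force: 41.4
```

Emit:
carry_out(
  linear=[
    [0,0,-0.002],
    [0,0,0],
    [0,0,0],
  ],
  angular=[
    [0,0,0],
    [0,0,0],
    [0,0,0],
  ],
  hand=[0.3,0.3,0.3],
)

```text
clock: 14.38
position: [0.4948, 0.0624, 0.1437]
ee_rot: [-0.471, 0.47, 0.67, 0.329]
contact_force: [0.5, 0.6, -1.8]
width: 0.0432
gripper_force: 41.4
```

Emit:
carry_out(
  linear=[
    [0,0,-0.002],
    [0,0,0],
    [0,0,0],
  ],
  angular=[
    [0,0,0],
    [0,0,0],
    [0,0,0],
  ],
  hand=[0.3,0.3,0.3],
)

```text
clock: 14.63
position: [0.4948, 0.0625, 0.1427]
ee_rot: [-0.471, 0.47, 0.67, 0.329]
contact_force: [0.3, 0.2, -1.7]
width: 0.0435
gripper_force: 41.4
```

Emit:
carry_out(
  linear=[
    [0,0,-0.002],
    [0,0,-0.002],
    [0,0,0],
    [0,0,0],
  ],
  angular=[
    [0,0,0],
    [0,0,0],
    [0,0,0],
    [0,0,0],
  ],
  hand=[0.3,0.3,0.3,0.3],
)

```text
clock: 14.97
position: [0.4948, 0.0623, 0.1421]
ee_rot: [-0.472, 0.469, 0.67, 0.33]
contact_force: [0.2, -4.2, 6.0]
width: 0.0435
gripper_force: 42.1
```

Emit:
carry_out(
  linear=[
    [0,0,-0.002],
    [0,0,0],
    [0,0,0],
  ],
  angular=[
    [0,0,0],
    [0,0,0],
    [0,0,0],
  ],
  hand=[0.3,0.3,0.3],
)

```text
clock: 15.22
position: [0.4948, 0.0623, 0.1418]
ee_rot: [-0.472, 0.468, 0.669, 0.331]
contact_force: [-0.1, -5.2, 10.5]
width: 0.0437
gripper_force: 42.5
```

```bash
python3 - <<'E'
from plan import *
np.set_printoptions(precision=4,suppress=True)
s=manip.get_state(); p,R=pose(); print('g',p+R[:,2]*.155,s['contact_force'],s['moment'])
im=manip.get_image('side'); a=im[230:370,200:360]; cv2.imwrite('pics/s6.png',cv2.resize(a,None,fx=4,fy=4,interpolation=2)[:,:,::-1])
for k in blobs(im,'purple')[1]: print(cv2.minAreaRect(k)[0], proj('side',plate(-.01,.08,.016+.1115)))
E
```

```text
g [0.4448 0.1995 0.0899] [-0.0819 -5.1766 10.5354] [0.3219 0.1046 0.1579]
(273.92999267578125, 310.0099792480469) [274.8679 310.2079]
(416.0, 239.0) [274.8679 310.2079]
```

View pics/s6.png

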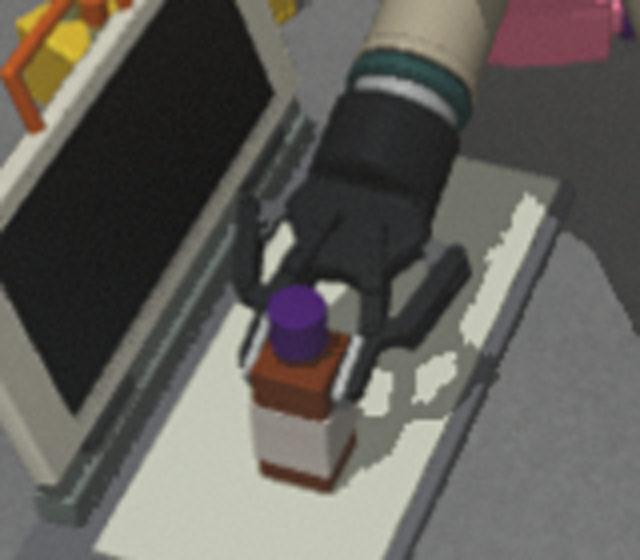

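The bottle stands on the plate: there is firm contact, and the cap is at the predicted pixel to within 1 px. Now I'll release it and back out along the tool axis.

Emit:
carry_out(
  linear=[
    [0,0,0.002],
    [0,0,0],
    [0,0,0],
    [0,0,0],
    [0,0,0],
    [0.006,-0.018,0.007],
    [0.013,-0.035,0.0135],
    [0.0193,-0.053,0.0205],
  ],
  angular=[
    [0,0,0],
    [0,0,0],
    [0,0,0],
    [0,0,0],
    [0,0,0],
    [0,0,0],
    [0,0,0],
    [0,0,0],
  ],
  hand=[0.52,0.6,0.7,0.7,0.7,0.7,0.7,0.7],
)

```text
clock: 15.93
position: [0.5132, 0.0099, 0.1613]
ee_rot: [-0.472, 0.469, 0.67, 0.328]
contact_force: [1.2, 0.5, -0.3]
width: 0.0599
gripper_force: 0.0
```

Emit:
carry_out(
  linear=[
    [0.0193,-0.053,0.0205],
    [0.0193,-0.053,0.0205],
    [0,-0.03,0.06],
    [0,-0.03,0.06],
    [0,-0.03,0.06],
    [0,0,0],
  ],
  angular=[
    [0,0,0],
    [0,0,0],
    [0,0,0],
    [0,0,0],
    [0,0,0],
    [0,0,0],
  ],
  hand=[0.7,0.7,0.9,0.9,0.9,0.9],
)

```text
clock: 16.43
position: [0.5342, -0.0916, 0.2767]
ee_rot: [-0.467, 0.469, 0.672, 0.331]
contact_force: [1.0, 0.4, 0.3]
width: 0.0772
gripper_force: 0.0
```

```bash
python3 - <<'E'
from plan import *
np.set_printoptions(precision=4,suppress=True)
a=manip.get_image('side'); b=manip.get_image('top'); cv2.imwrite('pics/s7.png',a[:,:,::-1]); cv2.imwrite('pics/t7.png',b[:,:,::-1])
cv2.imwrite('pics/v7.png',np.hstack([cv2.resize(a[150:400,200:400],None,fx=2,fy=2,interpolation=2),cv2.resize(b[180:430,300:500],None,fx=2,fy=2,interpolation=2)])[:,:,::-1])
for n,im in(('side',a),('top',b)):
    for col in('purple','orange'):
        for k in blobs(im,col)[1]:
            r=cv2.minAreaRect(k); X=plane(n,r[0],.024)
            if .3<X[0]<.75 and -.6<X[1]<.3: print(n,col,np.round(r[0],1),cv2.contourArea(k),X)
print(proj('side',plate(-.01,.08,.1275)),proj('top',plate(-.01,.08,.14)),manip.get_state()['qpos'])
E
```

```text
side purple [289.8 314.4] 194.0 [0.4789 0.1188 0.024 ]
side purple [360. 233.] 84.5 [ 0.5303 -0.2267  0.024 ]
side orange [284.3 325. ] 67.0 [0.4668 0.1516 0.024 ]
top purple [190.5 332.5] 171.0 [0.3536 0.1963 0.024 ]
top orange [473.6 212.6] 125.0 [ 0.6458 -0.448   0.024 ]
top orange [177.1 201.5] 216.5 [0.6527 0.238  0.024 ]
[274.8679 310.2079] [176.3342 294.8529] [-0.5173  0.6073  1.6573  0.702   1.9074 -1.0153]
```

View pics/v7.png

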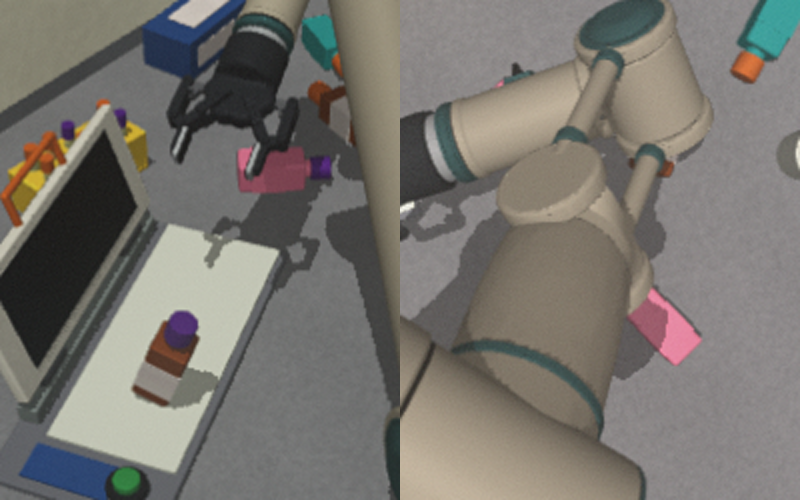

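The purple-capped bottle is leaning towards the front edge at crop (170,360) and is probably falling. I'll let it settle and look again.

Emit:
carry_out(
  linear=[
    [0,-0.04,0.04],
    [0,-0.06,0.02],
    [0,-0.06,0],
    [0,-0.06,0],
    [0,0,0],
    [0,0,0],
    [0,0,0],
    [0,0,0],
  ],
  angular=[
    [0,0,0],
    [0,0,0],
    [0,0,0],
    [0,0,0],
    [0,0,0],
    [0,0,0],
    [0,0,0],
    [0,0,0],
  ],
  hand=[0.9,0.9,0.9,0.9,0.9,0.9,0.9,0.9],
)

```text
clock: 17.2
position: [0.5331, -0.1974, 0.301]
ee_rot: [-0.472, 0.469, 0.67, 0.329]
contact_force: [0.1, 0.6, -0.6]
width: 0.0768
gripper_force: 0.0
```

```bash
python3 - <<'E'
from plan import *
np.set_printoptions(precision=4,suppress=True)
a=manip.get_image('side'); b=manip.get_image('top'); cv2.imwrite('pics/s8.png',a[:,:,::-1]); cv2.imwrite('pics/t8.png',b[:,:,::-1])
cv2.imwrite('pics/v8.png',np.hstack([cv2.resize(a[200:450,200:400],None,fx=2,fy=2,interpolation=2),cv2.resize(b[200:450,100:300],None,fx=2,fy=2,interpolation=2)])[:,:,::-1])
for n,im in(('side',a),('top',b)):
    for col in('purple','orange'):
        for k in blobs(im,col)[1]:
            r=cv2.minAreaRect(k); X=plane(n,r[0],.024)
            if .2<X[0]<.75 and -.6<X[1]<.3: print(n,col,np.round(r[0],1),cv2.contourArea(k),X)
E
```

```text
side purple [342.3 361.9] 145.0 [0.2985 0.1517 0.024 ]
side purple [359.5 233.5] 76.0 [ 0.53   -0.2241  0.024 ]
side orange [328.7 350.6] 122.5 [0.3412 0.1457 0.024 ]
side orange [300.3 338.9] 69.0 [0.4113 0.1598 0.024 ]
top purple [211.  358.4] 119.0 [0.2962 0.1477 0.024 ]
top orange [203.8 346.9] 85.0 [0.3218 0.1648 0.024 ]
top orange [176.9 202.8] 212.5 [0.6497 0.2382 0.024 ]
```

View pics/v8.png

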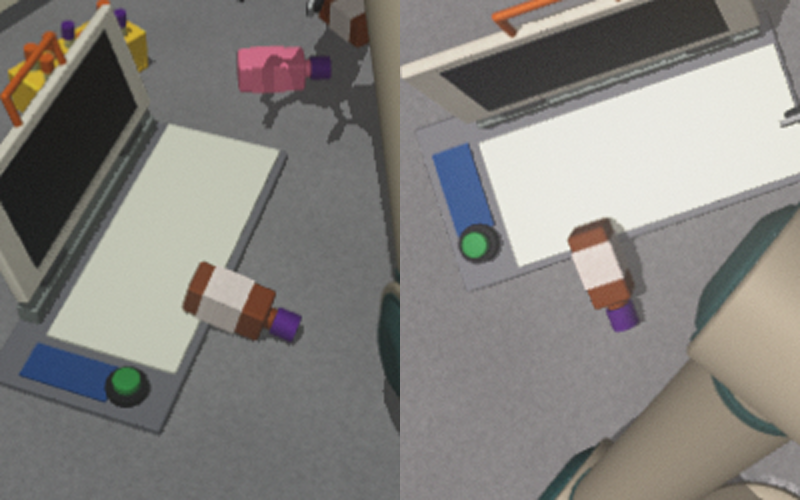

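The bottle has fallen forward. Its foot rests on the plate's front edge near top-image pixel (195,317), and its cap is on the bench at (211,358). I'll measure its 3D axis from both views. The orange bands near the cap and foot give points, and I'll save the remaining views.

```bash
python3 - <<'E'
from plan import *
np.set_printoptions(precision=4,suppress=True)
import itertools
B={}
for n,f,(x0,x1,y0,y1) in(('side','s8',(285,360,320,380)),('top','t8',(180,225,300,370))):
    im=np.ascontiguousarray(cv2.imread(f'pics/{f}.png')[:,:,::-1]); h=cv2.cvtColor(im,cv2.COLOR_RGB2HSV)
    m=cv2.inRange(h,np.array((0,90,40)),np.array((14,255,255))); w=np.zeros_like(m); w[y0:y1,x0:x1]=m[y0:y1,x0:x1]
    for k in cv2.findContours(w,cv2.RETR_EXTERNAL,cv2.CHAIN_APPROX_NONE)[0]:
        if cv2.contourArea(k)>25: r=cv2.minAreaRect(k); print(n,'brown',np.round(r[0],1),np.round(r[1],1),round(r[2]),cv2.contourArea(k),cv2.boxPoints(r).round(1).tolist())
    p=cv2.inRange(h,*map(np.array,R['purple'])) if 0 else None
X,e=tri((211,358.4),(342.3,361.9)); print('cap',X,e)
E
```

```text
side brown [328.8 356.1] [16.  26.3] 23 322.0 [[316.29998779296875, 365.0], [326.6000061035156, 340.79998779296875], [341.3999938964844, 347.20001220703125], [331.0, 371.29998779296875]]
side brown [298.4 343.4] [ 7.6 25.6] 23 157.5 [[289.8999938964844, 353.70001220703125], [299.8999938964844, 330.1000061035156], [306.79998779296875, 333.0], [296.8999938964844, 356.6000061035156]]
top brown [204.9 348.1] [12.6 19.3] 72 188.0 [[193.6999969482422, 345.1000061035156], [212.0, 339.0], [216.0, 351.0], [197.6999969482422, 357.1000061035156]]
top brown [193.5 318.8] [ 7.6 18.7] 72 121.5 [[183.39999389648438, 318.20001220703125], [201.10000610351562, 312.29998779296875], [203.5, 319.5], [185.8000030517578, 325.3999938964844]]
cap [0.2977 0.1493 0.0224] 0.004401254163931419
```

```bash
python3 - <<'E'
from plan import *
np.set_printoptions(precision=4,suppress=True)
print('foot R top',tri((201.1,312.3),(299.9,330.1)))
print('shoulder R top',tri((216,351),(341.4,347.2)))
pl=lambda X:((X[:2]-[.4815,.1277])@[c_,s_],(X[:2]-[.4815,.1277])@[-s_,c_])
ft=(np.array([183.4,318.2])+[201.1,312.3])/2; sh=(np.array([216.,351])+[197.7,357.1])/2
for zf,zs in((.06,.044),(.06,.06),(.06,.05)):
    F,S=plane('top',ft,zf),plane('top',sh,zs); print(zf,zs,F,S,np.linalg.norm(F-S),np.degrees(np.arctan2(*(S-F)[1::-1])),pl(F),pl(S))
C=plane('top',(211,358.4),.0224);print(C,pl(C))
E
```

```text
foot R top (array([0.4049, 0.1653, 0.0631]), np.float64(0.0025924365278398036))
shoulder R top (array([0.3164, 0.133 , 0.0426]), np.float64(0.0002168047157473455))
0.06 0.044 [0.3965 0.1847 0.06  ] [0.3092 0.1532 0.044 ] 0.09414118390473526 -160.13704154717047 (np.float64(-0.06066730466514017), np.float64(0.08242490645195069)) (np.float64(-0.15343880953138053), np.float64(0.08232296608542714))
0.06 0.06 [0.3965 0.1847 0.06  ] [0.312  0.1498 0.06  ] 0.09141613449763072 -157.55578494754673 (np.float64(-0.06066730466514017), np.float64(0.08242490645195069)) (np.float64(-0.15198610527824505), np.float64(0.07820752562104309))
0.06 0.05 [0.3965 0.1847 0.06  ] [0.3103 0.1519 0.05  ] 0.09278188668501623 -159.1780104103766 (np.float64(-0.06066730466514017), np.float64(0.08242490645195069)) (np.float64(-0.15289404543645468), np.float64(0.0807796759112831))
[0.2959 0.148  0.0224] (np.float64(-0.16775255482534376), np.float64(0.08193337150026112))
```

```bash
python3 - <<'E'
from plan import *
np.set_printoptions(precision=3,suppress=True)
hd=d(-160)
print('now',manip.get_state()['qpos'],pose()[0])
for b in(0,10,20):
    Rp=tool(hd,d(-12.5-b)); g=np.array([.3322,.1614,.0253])
    for up in(.12,0):
        best=min((ik(tcp(g+[0,0,up],Rp),Rp,[.25,q2,2.3,q4,1.,q6]) for q2 in(-.2,.2) for q4 in(0,.5) for q6 in(-1.7,-1.2)),key=lambda t:t[1]); print(b,up,best,tcp(g,Rp))
    Rf=tool(d(110),d(90-b)); print('place',ik(tcp(plate(-.01,.08,.091),Rf),Rf,[-.3,.7,1.9,.8,1.5,-1.2]), tcp(plate(-.01,.08,.091),Rf))
E
```

```text
now [-0.651  0.634  1.506  0.618  2.077 -1.024] [ 0.533 -0.197  0.302]
0 0.12 (array([ 0.241, -0.05 ,  2.205,  0.034,  0.77 , -1.7  ]), np.float64(1.1102230246251565e-15)) [0.301 0.15  0.177]
0 0 (array([ 0.241,  0.19 ,  2.408,  0.073,  0.327, -1.745]), np.float64(8.326672684688674e-16)) [0.301 0.15  0.177]
place (array([-0.338,  0.929,  1.917,  0.905,  1.757, -1.34 ]), np.float64(1.8041124150158794e-15)) [0.498 0.054 0.091]
10 0.12 (array([ 0.214, -0.123,  2.323,  0.098,  0.554, -1.779]), np.float64(2.220446049250313e-15)) [0.276 0.141 0.169]
10 0 (array([ 0.187,  0.178,  2.541,  0.981,  0.11 , -2.7  ]), np.float64(0.030758990792058818)) [0.276 0.141 0.169]
place (array([-0.331,  0.823,  1.927,  0.875,  1.647, -1.268]), np.float64(9.519985380423214e-13)) [0.497 0.056 0.118]
20 0.12 (array([ 0.173, -0.173,  2.452,  0.308,  0.317, -2.013]), np.float64(2.357917408864578e-15)) [0.254 0.133 0.156]
20 0 (array([ 0.176,  0.17 ,  2.58 ,  0.977,  0.11 , -2.7  ]), np.float64(0.22553312288649194)) [0.254 0.133 0.156]
place (array([-0.31 ,  0.718,  1.935,  0.838,  1.539, -1.19 ]), np.float64(1.3877787807814457e-15)) [0.495 0.063 0.144]
```

```bash
python3 - <<'E'
from plan import *
np.set_printoptions(precision=3,suppress=True)
b=5; Rp=tool(d(-160),d(-12.5-b)); g=np.array([.3313,.1611,.0231])-Rp[:,2]*.002
R0=tool(d(110),0); R1=tool(d(-160),0)
path([(np.array([.45,-.06,.38]),R0),(np.array([.33,.15,.36]),R1),(tcp(g+[0,0,.1],Rp),Rp),(tcp(g,Rp),Rp)])
E
```

```text
rows 17 lin [-0.0098, 0.0162, 0.0092] ang [-0.846, -0.309, -0.0] ikerr 0.0000 dq 0.06 [-0.29  0.11  1.79  0.    1.25 -0.64]
rows 21 lin [-0.0114, 0.02, -0.0019] ang [0.0, 0.0, 0.935] ikerr 0.0000 dq 0.06 [ 0.23 -0.02  1.98 -0.    1.18 -1.69]
rows 5 lin [-0.0172, -0.002, -0.0349] ang [0.261, -0.718, -0.0] ikerr 0.0000 dq 0.13 [ 0.23 -0.06  2.3   0.06  0.59 -1.74]
rows 3 lin [0.0, 0.0, -0.0667] ang [0.0, 0.0, 0.0] ikerr 0.0000 dq 0.15 [ 0.23  0.18  2.48  0.2   0.18 -1.88]
```

```bash
python3 - <<'E'
from plan import *
np.set_printoptions(precision=3,suppress=True)
b=2; Rp=tool(d(-160),d(-12.5-b)); g=np.array([.3322,.1614,.0233])-Rp[:,2]*.002
R0=tool(d(110),0); R1=tool(d(-160),0)
path([(np.array([.45,-.06,.38]),R0),(np.array([.33,.15,.36]),R1),(tcp(g+[0,0,.1],Rp),Rp),(tcp(g,Rp),Rp)])
E
```

```text
rows 17 lin [-0.0098, 0.0162, 0.0092] ang [-0.846, -0.309, -0.0] ikerr 0.0000 dq 0.06 [-0.29  0.11  1.79  0.    1.25 -0.64]
rows 21 lin [-0.0114, 0.02, -0.0019] ang [0.0, 0.0, 0.935] ikerr 0.0000 dq 0.06 [ 0.23 -0.02  1.98 -0.    1.18 -1.69]
rows 4 lin [-0.0174, -0.001, -0.0424] ang [0.27, -0.743, -0.0] ikerr 0.0000 dq 0.14 [ 0.24 -0.03  2.27  0.05  0.66 -1.72]
rows 3 lin [0.0, 0.0, -0.0667] ang [0.0, 0.0, 0.0] ikerr 0.0000 dq 0.14 [ 0.24  0.18  2.44  0.11  0.27 -1.78]
```

Emit:
carry_out(
  linear=[
    [-0.0098,0.0162,0.0092],
    [-0.0098,0.0162,0.0092],
    [-0.0098,0.0162,0.0092],
    [-0.0098,0.0162,0.0092],
    [-0.0098,0.0162,0.0092],
    [-0.0098,0.0162,0.0092],
    [-0.0098,0.0162,0.0092],
    [-0.0098,0.0162,0.0092],
  ],
  angular=[
    [-0.846,-0.309,0],
    [-0.846,-0.309,0],
    [-0.846,-0.309,0],
    [-0.846,-0.309,0],
    [-0.846,-0.309,0],
    [-0.846,-0.309,0],
    [-0.846,-0.309,0],
    [-0.846,-0.309,0],
  ],
  hand=[0.9,0.9,0.9,0.9,0.9,0.9,0.9,0.9],
)

```text
clock: 17.97
position: [0.4935, -0.1324, 0.3389]
ee_rot: [-0.259, 0.544, 0.777, 0.182]
contact_force: [0.6, 0.3, 0.1]
width: 0.0769
gripper_force: 0.0
```

Emit:
carry_out(
  linear=[
    [-0.0098,0.0162,0.0092],
    [-0.0098,0.0162,0.0092],
    [-0.0098,0.0162,0.0092],
    [-0.0098,0.0162,0.0092],
    [-0.0098,0.0162,0.0092],
    [-0.0098,0.0162,0.0092],
    [-0.0098,0.0162,0.0092],
    [-0.0098,0.0162,0.0092],
  ],
  angular=[
    [-0.846,-0.309,0],
    [-0.846,-0.309,0],
    [-0.846,-0.309,0],
    [-0.846,-0.309,0],
    [-0.846,-0.309,0],
    [-0.846,-0.309,0],
    [-0.846,-0.309,0],
    [-0.846,-0.309,0],
  ],
  hand=[0.9,0.9,0.9,0.9,0.9,0.9,0.9,0.9],
)

```text
clock: 18.63
position: [0.4539, -0.0677, 0.3757]
ee_rot: [-0.028, 0.573, 0.819, 0.02]
contact_force: [-0.6, 0.1, -0.3]
width: 0.077
gripper_force: 0.0
```

Emit:
carry_out(
  linear=[
    [-0.0098,0.0162,0.0092],
    [-0.0114,0.02,-0.0019],
    [-0.0114,0.02,-0.0019],
    [-0.0114,0.02,-0.0019],
    [-0.0114,0.02,-0.0019],
    [-0.0114,0.02,-0.0019],
    [-0.0114,0.02,-0.0019],
    [-0.0114,0.02,-0.0019],
  ],
  angular=[
    [-0.846,-0.309,0],
    [0,0,0.935],
    [0,0,0.935],
    [0,0,0.935],
    [0,0,0.935],
    [0,0,0.935],
    [0,0,0.935],
    [0,0,0.935],
  ],
  hand=[0.9,0.9,0.9,0.9,0.9,0.9,0.9,0.9],
)

```text
clock: 19.3
position: [0.4089, 0.0104, 0.3732]
ee_rot: [0.0, 0.34, 0.941, 0.0]
contact_force: [-0.3, -0.7, 0.1]
width: 0.0768
gripper_force: 0.0
```

Emit:
carry_out(
  linear=[
    [-0.0114,0.02,-0.0019],
    [-0.0114,0.02,-0.0019],
    [-0.0114,0.02,-0.0019],
    [-0.0114,0.02,-0.0019],
    [-0.0114,0.02,-0.0019],
    [-0.0114,0.02,-0.0019],
    [-0.0114,0.02,-0.0019],
    [-0.0114,0.02,-0.0019],
  ],
  angular=[
    [0,0,0.935],
    [0,0,0.935],
    [0,0,0.935],
    [0,0,0.935],
    [0,0,0.935],
    [0,0,0.935],
    [0,0,0.935],
    [0,0,0.935],
  ],
  hand=[0.9,0.9,0.9,0.9,0.9,0.9,0.9,0.9],
)

```text
clock: 19.97
position: [0.3631, 0.0902, 0.3656]
ee_rot: [0.0, 0.047, 0.999, 0.001]
contact_force: [0.2, -0.3, -0.8]
width: 0.077
gripper_force: 0.0
```

Emit:
carry_out(
  linear=[
    [-0.0114,0.02,-0.0019],
    [-0.0114,0.02,-0.0019],
    [-0.0114,0.02,-0.0019],
    [-0.0114,0.02,-0.0019],
    [-0.0114,0.02,-0.0019],
    [-0.0114,0.02,-0.0019],
    [0,0,0],
    [0,0,0],
  ],
  angular=[
    [0,0,0.935],
    [0,0,0.935],
    [0,0,0.935],
    [0,0,0.935],
    [0,0,0.935],
    [0,0,0.935],
    [0,0,0],
    [0,0,0],
  ],
  hand=[0.9,0.9,0.9,0.9,0.9,0.9,0.9,0.9],
)

```text
clock: 20.63
position: [0.3294, 0.1495, 0.36]
ee_rot: [0.0, -0.174, 0.985, 0.0]
contact_force: [1.1, 0.6, -0.1]
width: 0.0768
gripper_force: 0.0
```

```bash
python3 - <<'E'
from plan import *
np.set_printoptions(precision=4,suppress=True)
print(pose()[0],manip.get_state()['qpos'])
a=manip.get_image('side'); b_=manip.get_image('top'); cv2.imwrite('pics/s9.png',a[:,:,::-1]); cv2.imwrite('pics/t9.png',b_[:,:,::-1])
for n,im in(('side',a),('top',b_)):
    for col in('purple','orange'):
        for k in blobs(im,col)[1]:
            r=cv2.minAreaRect(k); X=plane(n,r[0],.024)
            if .2<X[0]<.75 and -.6<X[1]<.3: print(n,col,np.round(r[0],1),cv2.contourArea(k),X)
b=2; Rp=tool(d(-160),d(-12.5-b)); g=np.array([.3322,.1614,.0233])-Rp[:,2]*.002
path([(tcp(g+[0,0,.1],Rp),Rp),(tcp(g,Rp),Rp)])
E
```

```text
[0.3294 0.1495 0.36  ] [ 0.2327 -0.0191  1.9781  0.0008  1.1819 -1.6884]
side purple [342.3 361.9] 144.0 [0.2985 0.1517 0.024 ]
side purple [416. 239.] 97.0 [ 0.3984 -0.3023  0.024 ]
side purple [360.  233.5] 92.0 [ 0.529 -0.225  0.024]
side orange [326.9 350.8] 95.5 [0.3438 0.1487 0.024 ]
side orange [300.3 338.9] 74.0 [0.4113 0.1598 0.024 ]
side orange [365.  195.5] 85.5 [ 0.6222 -0.3768  0.024 ]
side orange [371.8 181.2] 84.5 [ 0.65   -0.4503  0.024 ]
top purple [409.3 320.2] 137.0 [ 0.3944 -0.3021  0.024 ]
top purple [376.8 261.9] 128.0 [ 0.5259 -0.2247  0.024 ]
top orange [203.6 345.3] 53.5 [0.3255 0.1654 0.024 ]
top orange [426.3 262.1] 86.5 [ 0.5283 -0.3387  0.024 ]
top orange [437.4 226. ] 297.5 [ 0.6123 -0.3631  0.024 ]
top orange [473.6 212.6] 123.0 [ 0.6459 -0.4479  0.024 ]
top orange [177.1 202.1] 208.5 [0.6512 0.238  0.024 ]
rows 4 lin [-0.0174, -0.0005, -0.0424] ang [0.268, -0.74, 0.001] ikerr 0.0000 dq 0.14 [ 0.24 -0.03  2.27  0.05  0.66 -1.72]
rows 3 lin [0.0, 0.0, -0.0667] ang [0.0, 0.0, 0.0] ikerr 0.0000 dq 0.14 [ 0.24  0.18  2.44  0.11  0.27 -1.78]
```

The bottle hasn't moved since the last look. I'll tilt, descend, grip and lift.

Emit:
carry_out(
  linear=[
    [-0.0174,-0.0005,-0.0424],
    [-0.0174,-0.0005,-0.0424],
    [-0.0174,-0.0005,-0.0424],
    [-0.0174,-0.0005,-0.0424],
    [0,0,-0.04],
    [0,0,-0.04],
    [0,0,-0.04],
    [0,0,-0.04],
  ],
  angular=[
    [0.268,-0.74,0],
    [0.268,-0.74,0],
    [0.268,-0.74,0],
    [0.268,-0.74,0],
    [0,0,0],
    [0,0,0],
    [0,0,0],
    [0,0,0],
  ],
  hand=[0.9,0.9,0.9,0.9,0.9,0.9,0.9,0.9],
)

```text
clock: 21.4
position: [0.2958, 0.1477, 0.1948]
ee_rot: [0.125, -0.172, 0.977, 0.022]
contact_force: [-0.4, 0.2, -0.7]
width: 0.0769
gripper_force: 0.0
```

Emit:
carry_out(
  linear=[
    [0,0,-0.025],
    [0,0,-0.015],
    [0,0,0],
    [0,0,0],
  ],
  angular=[
    [0,0,0],
    [0,0,0],
    [0,0,0],
    [0,0,0],
  ],
  hand=[0.9,0.9,0.9,0.9],
)

```text
clock: 21.73
position: [0.2959, 0.1479, 0.175]
ee_rot: [0.124, -0.172, 0.977, 0.022]
contact_force: [-0.4, -0.1, 0.0]
width: 0.0766
gripper_force: 0.0
```

Emit:
carry_out(
  linear=[
    [0,0,0],
    [0,0,0],
    [0,0,0],
    [0,0,0],
    [0,0,0],
    [0,0,0],
  ],
  angular=[
    [0,0,0],
    [0,0,0],
    [0,0,0],
    [0,0,0],
    [0,0,0],
    [0,0,0],
  ],
  hand=[0.3,0.3,0.3,0.3,0.3,0.3],
)

```text
clock: 22.23
position: [0.2958, 0.1482, 0.1759]
ee_rot: [0.125, -0.172, 0.977, 0.022]
contact_force: [-1.3, -1.8, 6.5]
width: 0.0437
gripper_force: 42.4
```

Emit:
carry_out(
  linear=[
    [0,0,0.01],
    [0,0,0.03],
    [0,0,0.05],
    [0,0,0.06],
    [0,0,0.06],
    [0,0,0.04],
    [0,0,0],
  ],
  angular=[
    [0,0,0],
    [0,0,0],
    [0,0,0],
    [0,0,0],
    [0,0,0],
    [0,0,0],
    [0,0,0],
  ],
  hand=[0.3,0.3,0.3,0.3,0.3,0.3,0.3],
)

```text
clock: 22.82
position: [0.2967, 0.1485, 0.3043]
ee_rot: [0.129, -0.173, 0.976, 0.022]
contact_force: [1.9, -0.6, -1.5]
width: 0.0434
gripper_force: 41.9
```

```bash
python3 - <<'E'
from plan import *
np.set_printoptions(precision=4,suppress=True)
s=manip.get_state();p,Rm=pose();print(p,s['qpos'],s['width'])
Rp=tool(d(-160),d(-14.5)); print(np.degrees(Ro.from_matrix(Rm@Rp.T).magnitude()))
q0=Rp
R1=tool(d(110),d(-14.5)); Rf=tool(d(110),d(90-2)); g=plate(-.01,.115,.16)
path([(np.array([.36,.13,.38]),Rp),(np.array([.46,.16,.38]),R1),(tcp(g+[0,0,.03],Rf),Rf)])
E
```

```text
[0.2967 0.1485 0.3043] [ 0.2367 -0.0797  2.2129  0.0416  0.7475 -1.7109] 0.043355217777749346
0.5635972582713037
rows 3 lin [0.0422, -0.0123, 0.0504] ang [-0.009, 0.04, -0.003] ikerr 0.0000 dq 0.08 [ 0.14 -0.08  1.99  0.06  0.98 -1.81]
rows 21 lin [0.0095, 0.0029, 0.0] ang [-0.0, 0.0, -0.935] ikerr 0.0000 dq 0.10 [ 0.29  0.17  1.73 -0.27  1.24  0.03]
rows 24 lin [0.0022, -0.0061, -0.0154] ang [0.876, 0.319, 0.0] ikerr 0.0000 dq 0.08 [-0.29  0.73  1.95  0.97  1.81 -1.19]
```

Emit:
carry_out(
  linear=[
    [0.0422,-0.0123,0.0504],
    [0.0422,-0.0123,0.0504],
    [0.0422,-0.0123,0.0504],
    [0.0095,0.0029,0],
    [0.0095,0.0029,0],
    [0.0095,0.0029,0],
    [0.0095,0.0029,0],
    [0.0095,0.0029,0],
  ],
  angular=[
    [-0.009,0.04,0],
    [-0.009,0.04,0],
    [-0.009,0.04,0],
    [0,0,-0.935],
    [0,0,-0.935],
    [0,0,-0.935],
    [0,0,-0.935],
    [0,0,-0.935],
  ],
  hand=[0.3,0.3,0.3,0.3,0.3,0.3,0.3,0.3],
)

```text
clock: 23.48
position: [0.3819, 0.1368, 0.3741]
ee_rot: [0.119, 0.014, 0.993, -0.001]
contact_force: [-0.1, -0.4, -1.9]
width: 0.0435
gripper_force: 41.9
```

Emit:
carry_out(
  linear=[
    [0.0095,0.0029,0],
    [0.0095,0.0029,0],
    [0.0095,0.0029,0],
    [0.0095,0.0029,0],
    [0.0095,0.0029,0],
    [0.0095,0.0029,0],
    [0.0095,0.0029,0],
    [0.0095,0.0029,0],
  ],
  angular=[
    [0,0,-0.935],
    [0,0,-0.935],
    [0,0,-0.935],
    [0,0,-0.935],
    [0,0,-0.935],
    [0,0,-0.935],
    [0,0,-0.935],
    [0,0,-0.935],
  ],
  hand=[0.3,0.3,0.3,0.3,0.3,0.3,0.3,0.3],
)

```text
clock: 24.15
position: [0.42, 0.1486, 0.374]
ee_rot: [0.114, 0.306, 0.944, -0.038]
contact_force: [1.0, -0.4, -2.3]
width: 0.0436
gripper_force: 41.9
```

Emit:
carry_out(
  linear=[
    [0.0095,0.0029,0],
    [0.0095,0.0029,0],
    [0.0095,0.0029,0],
    [0.0095,0.0029,0],
    [0.0095,0.0029,0],
    [0.0095,0.0029,0],
    [0.0095,0.0029,0],
    [0.0095,0.0029,0],
  ],
  angular=[
    [0,0,-0.935],
    [0,0,-0.935],
    [0,0,-0.935],
    [0,0,-0.935],
    [0,0,-0.935],
    [0,0,-0.935],
    [0,0,-0.935],
    [0,0,-0.935],
  ],
  hand=[0.3,0.3,0.3,0.3,0.3,0.3,0.3,0.3],
)

```text
clock: 24.82
position: [0.4581, 0.1602, 0.374]
ee_rot: [0.098, 0.571, 0.812, -0.07]
contact_force: [0.5, -0.1, -1.2]
width: 0.0433
gripper_force: 41.9
```

Emit:
carry_out(
  linear=[
    [0.0022,-0.0061,-0.0154],
    [0.0022,-0.0061,-0.0154],
    [0.0022,-0.0061,-0.0154],
    [0.0022,-0.0061,-0.0154],
    [0.0022,-0.0061,-0.0154],
    [0.0022,-0.0061,-0.0154],
    [0.0022,-0.0061,-0.0154],
    [0.0022,-0.0061,-0.0154],
  ],
  angular=[
    [0.876,0.319,0],
    [0.876,0.319,0],
    [0.876,0.319,0],
    [0.876,0.319,0],
    [0.876,0.319,0],
    [0.876,0.319,0],
    [0.876,0.319,0],
    [0.876,0.319,0],
  ],
  hand=[0.3,0.3,0.3,0.3,0.3,0.3,0.3,0.3],
)

```text
clock: 25.48
position: [0.4668, 0.1354, 0.3125]
ee_rot: [-0.146, 0.565, 0.806, 0.102]
contact_force: [-0.4, 0.0, -2.4]
width: 0.0435
gripper_force: 41.8
```

Emit:
carry_out(
  linear=[
    [0.0022,-0.0061,-0.0154],
    [0.0022,-0.0061,-0.0154],
    [0.0022,-0.0061,-0.0154],
    [0.0022,-0.0061,-0.0154],
    [0.0022,-0.0061,-0.0154],
    [0.0022,-0.0061,-0.0154],
    [0.0022,-0.0061,-0.0154],
    [0.0022,-0.0061,-0.0154],
  ],
  angular=[
    [0.876,0.319,0],
    [0.876,0.319,0],
    [0.876,0.319,0],
    [0.876,0.319,0],
    [0.876,0.319,0],
    [0.876,0.319,0],
    [0.876,0.319,0],
    [0.876,0.319,0],
  ],
  hand=[0.3,0.3,0.3,0.3,0.3,0.3,0.3,0.3],
)

```text
clock: 26.15
position: [0.4757, 0.111, 0.251]
ee_rot: [-0.376, 0.511, 0.727, 0.263]
contact_force: [-0.0, 0.1, -2.4]
width: 0.0437
gripper_force: 41.9
```

Emit:
carry_out(
  linear=[
    [0.0022,-0.0061,-0.0154],
    [0.0022,-0.0061,-0.0154],
    [0.0022,-0.0061,-0.0154],
    [0.0022,-0.0061,-0.0154],
    [0.0022,-0.0061,-0.0154],
    [0.0022,-0.0061,-0.0154],
    [0.0022,-0.0061,-0.0154],
    [0.0022,-0.0061,-0.0154],
  ],
  angular=[
    [0.876,0.319,0],
    [0.876,0.319,0],
    [0.876,0.319,0],
    [0.876,0.319,0],
    [0.876,0.319,0],
    [0.876,0.319,0],
    [0.876,0.319,0],
    [0.876,0.319,0],
  ],
  hand=[0.3,0.3,0.3,0.3,0.3,0.3,0.3,0.3],
)

```text
clock: 26.82
position: [0.4848, 0.0867, 0.1893]
ee_rot: [-0.573, 0.411, 0.585, 0.401]
contact_force: [0.0, 0.2, -2.0]
width: 0.0439
gripper_force: 42.0
```

```bash
cat >> plan.py <<'E'
def brown(im,n):
    h=cv2.cvtColor(im,cv2.COLOR_RGB2HSV); return cv2.inRange(h,np.array((0,90,40)),np.array((14,255,255)))
E
python3 - <<'E'
from plan import *
np.set_printoptions(precision=4,suppress=True)
s=manip.get_state();p,Rm=pose();print(p,s['qpos'],s['width'])
Rf=tool(d(110),d(88)); g=plate(-.01,.115,.19); print('g',p+Rm[:,2]*.155,g)
path([(tcp(g,Rf),Rf)])
a=manip.get_image('side'); cv2.imwrite('pics/s10.png',a[:,:,::-1])
for k in blobs(a,'purple')[1]: print(cv2.minAreaRect(k))
G=p+Rm[:,2]*.155; print('expect cap',proj('side',G+[0,0,.0365]))
m=brown(a,'side'); m[:, :200]=0; m[:,330:]=0
for k in cv2.findContours(m,cv2.RETR_EXTERNAL,cv2.CHAIN_APPROX_NONE)[0]:
    if cv2.contourArea(k)>30: print('br',cv2.minAreaRect(k))
print('expect foot',proj('side',G-[0,0,.075]))
E
```

```text
[0.4848 0.0867 0.1893] [-0.2922  0.7448  1.9527  0.9714  1.8093 -1.2058] 0.04385240601379981
g [0.432  0.2325 0.1859] [0.4331 0.2325 0.19  ]
rows 1 lin [0.0027, 0.0004, 0.0122] ang [-0.14, -0.081, 0.025] ikerr 0.0000 dq 0.02 [-0.29  0.73  1.95  0.97  1.81 -1.19]
((266.0, 288.0), (20.0, 16.0), 90.0)
((416.0, 239.0), (10.0, 10.0), 90.0)
expect cap [265.9908 289.4898]
br ((268.95257568359375, 330.0723571777344), (11.299066543579102, 24.923208236694336), 78.2317123413086)
br ((265.21539306640625, 301.3769226074219), (23.242034912109375, 23.417448043823242), 15.255120277404785)
br ((214.3571014404297, 237.26954650878906), (21.51886558532715, 49.32502746582031), 35.36246109008789)
expect foot [269.2098 327.3965]
```

Emit:
carry_out(
  linear=[
    [0.0027,0.0004,-0.04],
    [0,0,-0.05],
    [0,0,-0.05],
    [0,0,-0.03],
    [0,0,-0.01],
    [0,0,0],
    [0,0,0],
  ],
  angular=[
    [-0.14,-0.081,0.025],
    [0,0,0],
    [0,0,0],
    [0,0,0],
    [0,0,0],
    [0,0,0],
    [0,0,0],
  ],
  hand=[0.3,0.3,0.3,0.3,0.3,0.3,0.3],
)

```text
clock: 27.45
position: [0.4862, 0.0873, 0.1012]
ee_rot: [-0.568, 0.412, 0.59, 0.398]
contact_force: [0.6, 0.7, -1.7]
width: 0.0435
gripper_force: 42.0
```

Emit:
carry_out(
  linear=[
    [0,0,-0.002],
    [0,0,0],
    [0,0,0],
  ],
  angular=[
    [0,0,0],
    [0,0,0],
    [0,0,0],
  ],
  hand=[0.3,0.3,0.3],
)

```text
clock: 27.7
position: [0.4863, 0.0871, 0.1008]
ee_rot: [-0.568, 0.412, 0.591, 0.399]
contact_force: [0.7, -0.1, -2.7]
width: 0.0434
gripper_force: 42.0
```

Emit:
carry_out(
  linear=[
    [0,0,-0.002],
    [0,0,0],
    [0,0,0],
  ],
  angular=[
    [0,0,0],
    [0,0,0],
    [0,0,0],
  ],
  hand=[0.3,0.3,0.3],
)

```text
clock: 27.95
position: [0.4863, 0.0871, 0.0993]
ee_rot: [-0.568, 0.412, 0.591, 0.399]
contact_force: [0.2, 0.4, -1.4]
width: 0.0436
gripper_force: 42.0
```

Emit:
carry_out(
  linear=[
    [0,0,-0.002],
    [0,0,-0.002],
    [0,0,0],
    [0,0,0],
  ],
  angular=[
    [0,0,0],
    [0,0,0],
    [0,0,0],
    [0,0,0],
  ],
  hand=[0.3,0.3,0.3,0.3],
)

```text
clock: 28.28
position: [0.4863, 0.0871, 0.0973]
ee_rot: [-0.569, 0.412, 0.59, 0.399]
contact_force: [1.3, -0.2, 0.9]
width: 0.0439
gripper_force: 42.2
```

Emit:
carry_out(
  linear=[
    [0,0,-0.002],
    [0,0,0],
    [0,0,0],
  ],
  angular=[
    [0,0,0],
    [0,0,0],
    [0,0,0],
  ],
  hand=[0.3,0.3,0.3],
)

```text
clock: 28.53
position: [0.4863, 0.087, 0.0969]
ee_rot: [-0.569, 0.412, 0.589, 0.399]
contact_force: [0.6, -2.7, 4.5]
width: 0.0437
gripper_force: 42.4
```

Emit:
carry_out(
  linear=[
    [0,0,-0.002],
    [0,0,0],
    [0,0,0],
  ],
  angular=[
    [0,0,0],
    [0,0,0],
    [0,0,0],
  ],
  hand=[0.3,0.3,0.3],
)

```text
clock: 28.78
position: [0.4863, 0.0869, 0.0966]
ee_rot: [-0.57, 0.411, 0.589, 0.4]
contact_force: [1.4, -3.6, 9.1]
width: 0.0433
gripper_force: 42.5
```

Contact again. I'll release slowly and check the cap position by blob before withdrawing.

Emit:
carry_out(
  linear=[
    [0,0,0.003],
    [0,0,0],
    [0,0,0],
    [0,0,0],
    [0,0,0],
    [0,0,0],
    [0,0,0],
    [0,0,0],
  ],
  angular=[
    [0,0,0],
    [0,0,0],
    [0,0,0],
    [0,0,0],
    [0,0,0],
    [0,0,0],
    [0,0,0],
    [0,0,0],
  ],
  hand=[0.52,0.53,0.55,0.58,0.61,0.64,0.66,0.66],
)

```text
clock: 29.45
position: [0.4862, 0.0872, 0.0964]
ee_rot: [-0.568, 0.412, 0.59, 0.398]
contact_force: [0.3, 0.5, 0.0]
width: 0.0563
gripper_force: 0.0
```

```bash
cat > look.py <<'E'
from plan import *
import sys
np.set_printoptions(precision=4,suppress=True)
pl=lambda X:np.r_[(X[:2]-[.4815,.1277])@[c_,s_],(X[:2]-[.4815,.1277])@[-s_,c_],X[2]]
a=manip.get_image('side'); b=manip.get_image('top'); cv2.imwrite(f'pics/s{sys.argv[1]}.png',a[:,:,::-1]); cv2.imwrite(f'pics/t{sys.argv[1]}.png',b[:,:,::-1])
for n,im in(('side',a),('top',b)):
    for col in('purple','orange'):
        for k in blobs(im,col)[1]:
            r=cv2.minAreaRect(k); X=plane(n,r[0],.024); Y=plane(n,r[0],.1275 if n=='side' else .14)
            if .2<X[0]<.75 and -.6<X[1]<.35: print(n,col,np.round(r[0],1),cv2.contourArea(k),'lying',X,'standing in plate',pl(Y))
print('robot',pose()[0],manip.get_state()['width'])
E
python3 look.py 11
```

```text
side purple [267.5 320.5] 224.5 lying [0.5059 0.166  0.024 ] standing in plate [-0.0069  0.1122  0.1275]
side purple [416. 239.] 96.5 lying [ 0.3984 -0.3023  0.024 ] standing in plate [-0.2401 -0.2507  0.1275]
side orange [266.  332.1] 53.5 lying [0.4844 0.1942 0.024 ] standing in plate [-0.0165  0.1426  0.1275]
side orange [371.8 181.4] 82.5 lying [ 0.6494 -0.4498  0.024 ] standing in plate [-0.073  -0.4516  0.1275]
top purple [409.3 320.2] 141.5 lying [ 0.3944 -0.3021  0.024 ] standing in plate [-0.2097 -0.358   0.14  ]
top purple [161. 300.] 155.5 lying [0.4256 0.2667 0.024 ] standing in plate [-0.0102  0.1136  0.14  ]
top purple [376.8 261.8] 115.5 lying [ 0.5262 -0.2244  0.024 ] standing in plate [-0.0746 -0.3324  0.14  ]
top orange [426.5 262.1] 90.5 lying [ 0.5284 -0.3392  0.024 ] standing in plate [-0.1077 -0.4301  0.14  ]
top orange [437.4 226. ] 299.0 lying [ 0.6123 -0.3631  0.024 ] standing in plate [-0.044  -0.4759  0.14  ]
top orange [473.7 212.6] 124.0 lying [ 0.6459 -0.4481  0.024 ] standing in plate [-0.0415 -0.558   0.14  ]
top orange [177.3 202.8] 220.5 lying [0.6496 0.2374 0.024 ] standing in plate [0.1704 0.0206 0.14  ]
robot [0.4863 0.0871 0.0965] 0.0566804188785038
```

The bottle stands at plate (-0.009, 0.113) in both views. I'll withdraw horizontally, then check.

Emit:
carry_out(
  linear=[
    [0.0034,-0.0094,0.0004],
    [0.0068,-0.0188,0.0008],
    [0.0103,-0.0282,0.001],
    [0.0137,-0.0376,0.0013],
    [0.0137,-0.0376,0.0013],
    [0.0137,-0.0376,0.0013],
    [0.0137,-0.0376,0.0013],
    [0.0137,-0.0376,0.0013],
  ],
  angular=[
    [0,0,0],
    [0,0,0],
    [0,0,0],
    [0,0,0],
    [0,0,0],
    [0,0,0],
    [0,0,0],
    [0,0,0],
  ],
  hand=[0.66,0.66,0.66,0.66,0.66,0.66,0.66,0.66],
)

```text
clock: 30.22
position: [0.5314, -0.0376, 0.101]
ee_rot: [-0.568, 0.413, 0.59, 0.399]
contact_force: [0.9, 0.3, 0.3]
width: 0.0566
gripper_force: 0.0
```

```bash
python3 look.py 12|grep -v lying..0.[56].*-0.4; python3 - <<'E'
from plan import *
Rt=tool(d(110),d(20));p,_=pose()
path([(p+[0,0,.1],_),(np.array([.52,-.15,.36]),Rt)])
E
```

```text
side purple [267.5 321. ] 198.0 lying [0.5048 0.1672 0.024 ] standing in plate [-0.0075  0.1135  0.1275]
side purple [416. 239.] 94.5 lying [ 0.3984 -0.3023  0.024 ] standing in plate [-0.2401 -0.2507  0.1275]
side orange [266.3 332.1] 57.5 lying [0.4839 0.1937 0.024 ] standing in plate [-0.0171  0.1423  0.1275]
top purple [161. 300.] 150.0 lying [0.4256 0.2667 0.024 ] standing in plate [-0.0102  0.1136  0.14  ]
top orange [426.6 262.1] 87.0 lying [ 0.5283 -0.3395  0.024 ] standing in plate [-0.1078 -0.4304  0.14  ]
top orange [437.4 226. ] 303.5 lying [ 0.6123 -0.3631  0.024 ] standing in plate [-0.044  -0.4759  0.14  ]
top orange [473.7 212.6] 124.0 lying [ 0.6459 -0.4481  0.024 ] standing in plate [-0.0415 -0.558   0.14  ]
top orange [177.1 202.1] 217.5 lying [0.6512 0.238  0.024 ] standing in plate [0.1719 0.0206 0.14  ]
robot [ 0.5324 -0.039   0.1007] 0.056717445708168196
rows 3 lin [0.0, 0.0, 0.0667] ang [0.0, 0.0, 0.0] ikerr 0.0000 dq 0.06 [-0.46  0.77  1.76  0.85  1.96 -1.13]
rows 16 lin [-0.0016, -0.0139, 0.0199] ang [-0.869, -0.311, 0.0] ikerr 0.0000 dq 0.05 [-0.49  0.32  1.58  0.23  1.5  -0.89]
```

Still standing after withdrawal. Now the orange-capped bottle: I'll plan the path to it.

Emit:
carry_out(
  linear=[
    [0,0,0.04],
    [0,0,0.065],
    [0,0,0.065],
    [0,0,0.03],
    [0,0,0],
  ],
  angular=[
    [0,0,0],
    [0,0,0],
    [0,0,0],
    [0,0,0],
    [0,0,0],
  ],
  hand=[0.66,0.66,0.66,0.66,0.66],
)

```text
clock: 30.73
position: [0.5307, -0.0353, 0.2039]
ee_rot: [-0.567, 0.411, 0.592, 0.399]
contact_force: [-0.2, 0.5, -0.9]
width: 0.0563
gripper_force: 0.0
```

```bash
python3 look.py 13|grep -E "side (purple|orange)|robot|top purple"; python3 - <<'E'
from plan import *
np.set_printoptions(precision=3,suppress=True)
Rt=tool(d(110),0);Rp=tool(d(-16.3),d(-20)); g=np.array([.576,-.349,.024])
R2=tool(d(-16.3),0)
path([(np.array([.54,-.16,.38]),Rt),(np.array([.58,-.32,.36]),R2),(tcp(g+[0,0,.09],Rp),Rp),(tcp(g,Rp),Rp)])
E
```

```text
side purple [267.5 320.5] 195.0 lying [0.5059 0.166  0.024 ] standing in plate [-0.0069  0.1122  0.1275]
side purple [416.5 239. ] 77.0 lying [ 0.3974 -0.3032  0.024 ] standing in plate [-0.2412 -0.2511  0.1275]
side purple [359.5 233.5] 70.5 lying [ 0.53   -0.2241  0.024 ] standing in plate [-0.1052 -0.2247  0.1275]
side orange [266.4 332.1] 61.0 lying [0.4837 0.1936 0.024 ] standing in plate [-0.0173  0.1422  0.1275]
top purple [411.9 317.2] 44.5 lying [ 0.4015 -0.3081  0.024 ] standing in plate [-0.2055 -0.3652  0.14  ]
top purple [161. 300.] 152.0 lying [0.4256 0.2667 0.024 ] standing in plate [-0.0102  0.1136  0.14  ]
robot [ 0.5306 -0.0351  0.2009] 0.05624410546676403
rows 21 lin [0.0009, -0.0119, 0.0171] ang [-0.857, -0.311, -0.001] ikerr 0.0000 dq 0.05 [-0.41  0.27  1.57 -0.    1.3  -0.76]
rows 30 lin [0.0027, -0.0107, -0.0013] ang [-0.0, -0.0, -0.918] ikerr 0.0000 dq 0.07 [-0.61  0.43  1.38  0.    1.33  1.25]
rows 5 lin [0.0188, -0.0176, -0.0401] ang [0.245, 0.838, 0.0] ikerr 0.0000 dq 0.06 [-0.59  0.69  1.19 -0.1   1.6   1.28]
rows 3 lin [0.0, 0.0, -0.06] ang [0.0, 0.0, 0.0] ikerr 0.0000 dq 0.06 [-0.59  0.76  1.28 -0.11  1.44  1.29]
```

Emit:
carry_out(
  linear=[
    [0.0009,-0.0119,0.0171],
    [0.0009,-0.0119,0.0171],
    [0.0009,-0.0119,0.0171],
    [0.0009,-0.0119,0.0171],
    [0.0009,-0.0119,0.0171],
    [0.0009,-0.0119,0.0171],
    [0.0009,-0.0119,0.0171],
    [0.0009,-0.0119,0.0171],
  ],
  angular=[
    [-0.857,-0.311,0],
    [-0.857,-0.311,0],
    [-0.857,-0.311,0],
    [-0.857,-0.311,0],
    [-0.857,-0.311,0],
    [-0.857,-0.311,0],
    [-0.857,-0.311,0],
    [-0.857,-0.311,0],
  ],
  hand=[0.66,0.66,0.9,0.9,0.9,0.9,0.9,0.9],
)

```text
clock: 31.5
position: [0.5343, -0.0832, 0.2679]
ee_rot: [-0.375, 0.51, 0.729, 0.261]
contact_force: [-0.3, 0.5, -0.9]
width: 0.0764
gripper_force: 0.0
```

Emit:
carry_out(
  linear=[
    [0.0009,-0.0119,0.0171],
    [0.0009,-0.0119,0.0171],
    [0.0009,-0.0119,0.0171],
    [0.0009,-0.0119,0.0171],
    [0.0009,-0.0119,0.0171],
    [0.0009,-0.0119,0.0171],
    [0.0009,-0.0119,0.0171],
    [0.0009,-0.0119,0.0171],
  ],
  angular=[
    [-0.857,-0.311,0],
    [-0.857,-0.311,0],
    [-0.857,-0.311,0],
    [-0.857,-0.311,0],
    [-0.857,-0.311,0],
    [-0.857,-0.311,0],
    [-0.857,-0.311,0],
    [-0.857,-0.311,0],
  ],
  hand=[0.9,0.9,0.9,0.9,0.9,0.9,0.9,0.9],
)

```text
clock: 32.17
position: [0.538, -0.1308, 0.3362]
ee_rot: [-0.15, 0.563, 0.806, 0.103]
contact_force: [-0.2, -0.1, -0.7]
width: 0.0771
gripper_force: 0.0
```

Emit:
carry_out(
  linear=[
    [0.0009,-0.0119,0.0171],
    [0.0009,-0.0119,0.0171],
    [0.0009,-0.0119,0.0171],
    [0.0009,-0.0119,0.0171],
    [0.0009,-0.0119,0.0171],
    [0.0027,-0.0107,-0.0013],
    [0.0027,-0.0107,-0.0013],
    [0.0027,-0.0107,-0.0013],
  ],
  angular=[
    [-0.857,-0.311,0],
    [-0.857,-0.311,0],
    [-0.857,-0.311,0],
    [-0.857,-0.311,0],
    [-0.857,-0.311,0],
    [0,0,-0.918],
    [0,0,-0.918],
    [0,0,-0.918],
  ],
  hand=[0.9,0.9,0.9,0.9,0.9,0.9,0.9,0.9],
)

```text
clock: 32.83
position: [0.5444, -0.1762, 0.3767]
ee_rot: [-0.003, 0.661, 0.751, -0.0]
contact_force: [1.0, 1.3, 0.1]
width: 0.0768
gripper_force: 0.0
```

Emit:
carry_out(
  linear=[
    [0.0027,-0.0107,-0.0013],
    [0.0027,-0.0107,-0.0013],
    [0.0027,-0.0107,-0.0013],
    [0.0027,-0.0107,-0.0013],
    [0.0027,-0.0107,-0.0013],
    [0.0027,-0.0107,-0.0013],
    [0.0027,-0.0107,-0.0013],
    [0.0027,-0.0107,-0.0013],
  ],
  angular=[
    [0,0,-0.918],
    [0,0,-0.918],
    [0,0,-0.918],
    [0,0,-0.918],
    [0,0,-0.918],
    [0,0,-0.918],
    [0,0,-0.918],
    [0,0,-0.918],
  ],
  hand=[0.9,0.9,0.9,0.9,0.9,0.9,0.9,0.9],
)

```text
clock: 33.5
position: [0.5552, -0.2193, 0.3709]
ee_rot: [-0.003, 0.85, 0.527, -0.001]
contact_force: [1.0, 1.0, -0.0]
width: 0.0766
gripper_force: 0.0
```

Emit:
carry_out(
  linear=[
    [0.0027,-0.0107,-0.0013],
    [0.0027,-0.0107,-0.0013],
    [0.0027,-0.0107,-0.0013],
    [0.0027,-0.0107,-0.0013],
    [0.0027,-0.0107,-0.0013],
    [0.0027,-0.0107,-0.0013],
    [0.0027,-0.0107,-0.0013],
    [0.0027,-0.0107,-0.0013],
  ],
  angular=[
    [0,0,-0.918],
    [0,0,-0.918],
    [0,0,-0.918],
    [0,0,-0.918],
    [0,0,-0.918],
    [0,0,-0.918],
    [0,0,-0.918],
    [0,0,-0.918],
  ],
  hand=[0.9,0.9,0.9,0.9,0.9,0.9,0.9,0.9],
)

```text
clock: 34.17
position: [0.566, -0.2621, 0.3656]
ee_rot: [-0.002, 0.966, 0.258, -0.001]
contact_force: [-0.5, 0.5, -0.5]
width: 0.0767
gripper_force: 0.0
```

Emit:
carry_out(
  linear=[
    [0.0027,-0.0107,-0.0013],
    [0.0027,-0.0107,-0.0013],
    [0.0027,-0.0107,-0.0013],
    [0.0027,-0.0107,-0.0013],
    [0.0027,-0.0107,-0.0013],
    [0.0027,-0.0107,-0.0013],
    [0.0027,-0.0107,-0.0013],
    [0.0027,-0.0107,-0.0013],
  ],
  angular=[
    [0,0,-0.918],
    [0,0,-0.918],
    [0,0,-0.918],
    [0,0,-0.918],
    [0,0,-0.918],
    [0,0,-0.918],
    [0,0,-0.918],
    [0,0,-0.918],
  ],
  hand=[0.9,0.9,0.9,0.9,0.9,0.9,0.9,0.9],
)

```text
clock: 34.83
position: [0.5768, -0.3049, 0.3603]
ee_rot: [-0.002, 0.999, -0.032, -0.001]
contact_force: [0.4, 0.7, 0.2]
width: 0.077
gripper_force: 0.0
```

Emit:
carry_out(
  linear=[
    [0.0027,-0.0107,-0.0013],
    [0.0027,-0.0107,-0.0013],
    [0.0027,-0.0107,-0.0013],
    [0,0,0],
    [0,0,0],
  ],
  angular=[
    [0,0,-0.918],
    [0,0,-0.918],
    [0,0,-0.918],
    [0,0,0],
    [0,0,0],
  ],
  hand=[0.9,0.9,0.9,0.9,0.9],
)

```text
clock: 35.25
position: [0.5807, -0.3207, 0.3588]
ee_rot: [-0.001, 0.99, -0.14, -0.0]
contact_force: [-0.4, 0.4, 0.2]
width: 0.0766
gripper_force: 0.0
```

```bash
python3 look.py 14; python3 - <<'E'
from plan import *
np.set_printoptions(precision=3,suppress=True)
Rp=tool(d(-16.3),d(-20)); g=np.array([.576,-.349,.024])
path([(tcp(g+[0,0,.09],Rp),Rp),(tcp(g,Rp),Rp)])
E
```

```text
side purple [267.5 320.5] 192.0 lying [0.5059 0.166  0.024 ] standing in plate [-0.0069  0.1122  0.1275]
side purple [360. 233.] 84.5 lying [ 0.5303 -0.2267  0.024 ] standing in plate [-0.1058 -0.227   0.1275]
side orange [266.4 332.1] 61.5 lying [0.4837 0.1937 0.024 ] standing in plate [-0.0172  0.1423  0.1275]
side orange [358.8 194.3] 52.0 lying [ 0.6401 -0.3702  0.024 ] standing in plate [-0.0566 -0.3815  0.1275]
top purple [161. 300.] 149.0 lying [0.4256 0.2667 0.024 ] standing in plate [-0.0102  0.1136  0.14  ]
top purple [376.9 261.9] 129.0 lying [ 0.526  -0.2247  0.024 ] standing in plate [-0.0749 -0.3326  0.14  ]
top orange [177.3 202.8] 213.0 lying [0.6496 0.2374 0.024 ] standing in plate [0.1704 0.0206 0.14  ]
robot [ 0.5807 -0.3203  0.3597] 0.07676619153457526
rows 5 lin [0.0185, -0.0174, -0.04] ang [0.238, 0.84, -0.009] ikerr 0.0000 dq 0.06 [-0.59  0.69  1.19 -0.1   1.6   1.28]
rows 3 lin [0.0, 0.0, -0.06] ang [0.0, 0.0, 0.0] ikerr 0.0000 dq 0.06 [-0.59  0.76  1.28 -0.11  1.44  1.29]
```

The side-view cap pixel (359,194) matches the first frame, so the bottle hasn't moved. I'll go down, grip and lift.

Emit:
carry_out(
  linear=[
    [0.0185,-0.0174,-0.04],
    [0.0185,-0.0174,-0.04],
    [0.0185,-0.0174,-0.04],
    [0.0185,-0.0174,-0.04],
    [0.0185,-0.0174,-0.04],
    [0,0,-0.06],
    [0,0,-0.05],
    [0,0,-0.04],
  ],
  angular=[
    [0.238,0.84,-0.009],
    [0.238,0.84,-0.009],
    [0.238,0.84,-0.009],
    [0.238,0.84,-0.009],
    [0.238,0.84,-0.009],
    [0,0,0],
    [0,0,0],
    [0,0,0],
  ],
  hand=[0.9,0.9,0.9,0.9,0.9,0.9,0.9,0.9],
)

```text
clock: 36.02
position: [0.6269, -0.3635, 0.1828]
ee_rot: [-0.025, 0.975, -0.139, -0.172]
contact_force: [0.8, 0.1, -0.0]
width: 0.0767
gripper_force: 0.0
```

Emit:
carry_out(
  linear=[
    [0,0,-0.03],
    [0,0,0],
    [0,0,0],
    [0,0,0],
    [0,0,0],
    [0,0,0],
    [0,0,0],
    [0,0,0],
  ],
  angular=[
    [0,0,0],
    [0,0,0],
    [0,0,0],
    [0,0,0],
    [0,0,0],
    [0,0,0],
    [0,0,0],
    [0,0,0],
  ],
  hand=[0.9,0.9,0.3,0.3,0.3,0.3,0.3,0.3],
)

```text
clock: 36.68
position: [0.6276, -0.3643, 0.1728]
ee_rot: [-0.023, 0.975, -0.14, -0.169]
contact_force: [2.3, -0.4, 5.7]
width: 0.0436
gripper_force: 42.6
```

Emit:
carry_out(
  linear=[
    [0,0,0.01],
    [0,0,0.03],
    [0,0,0.05],
    [0,0,0.06],
    [0,0,0.06],
    [0,0,0.06],
    [0,0,0.05],
    [0,0,0.04],
  ],
  angular=[
    [0,0,0],
    [0,0,0],
    [0,0,0],
    [0,0,0],
    [0,0,0],
    [0,0,0],
    [0,0,0],
    [0,0,0],
  ],
  hand=[0.3,0.3,0.3,0.3,0.3,0.3,0.3,0.3],
)

```text
clock: 37.35
position: [0.6267, -0.3639, 0.3534]
ee_rot: [-0.024, 0.975, -0.14, -0.17]
contact_force: [0.2, -0.3, -0.2]
width: 0.0438
gripper_force: 41.9
```

```bash
python3 look.py 15 | grep -E "robot|top"; python3 - <<'E'
from plan import *
np.set_printoptions(precision=3,suppress=True)
p,Rm=pose(); z=Rm[:,2]; print('tilt',np.degrees(np.arccos(-z[2])),np.degrees(np.arctan2(Rm[1,0],Rm[0,0])))
Rp=tool(d(-16.3),d(-20));R1=tool(d(110),d(-20));Rf=tool(d(110),d(70)); g=plate(-.01,-.05,.16)
v=Ro.from_matrix(Rf@R1.T)
# yaw via intermediate heading to force +126
for w in(np.array([.56,-.12,.36]),):
    path([(w*.5+p*.5+[0,0,.02],tool(d(47),d(-20))),(w,R1),(tcp(g,Rf),Rf)])
E
```

```text
top purple [161. 300.] 150.0 lying [0.4256 0.2667 0.024 ] standing in plate [-0.0102  0.1136  0.14  ]
top purple [376.8 261.9] 128.0 lying [ 0.5259 -0.2247  0.024 ] standing in plate [-0.0749 -0.3325  0.14  ]
top orange [176.8 201.7] 218.0 lying [0.6522 0.2386 0.024 ] standing in plate [0.1729 0.0208 0.14  ]
robot [ 0.6271 -0.3642  0.3551] 0.04334491100576922
tilt 19.50865075188891 -16.447397429841292
rows 15 lin [-0.0045, 0.0163, 0.003] ang [0.001, 0.008, 0.922] ikerr 0.0000 dq 0.06 [-0.4   0.43  1.36 -0.33  1.48  0.4 ]
rows 15 lin [-0.0045, 0.0163, -0.0023] ang [-0.0, 0.0, 0.916] ikerr 0.0000 dq 0.06 [-0.24  0.26  1.67 -0.34  1.04 -0.44]
rows 21 lin [-0.002, 0.0058, -0.014] ang [0.879, 0.32, -0.0] ikerr 0.0000 dq 0.08 [-0.47  0.67  1.72  0.72  1.79 -1.07]
```

Emit:
carry_out(
  linear=[
    [-0.0045,0.0163,0.003],
    [-0.0045,0.0163,0.003],
    [-0.0045,0.0163,0.003],
    [-0.0045,0.0163,0.003],
    [-0.0045,0.0163,0.003],
    [-0.0045,0.0163,0.003],
    [-0.0045,0.0163,0.003],
    [-0.0045,0.0163,0.003],
  ],
  angular=[
    [0,0.008,0.922],
    [0,0.008,0.922],
    [0,0.008,0.922],
    [0,0.008,0.922],
    [0,0.008,0.922],
    [0,0.008,0.922],
    [0,0.008,0.922],
    [0,0.008,0.922],
  ],
  hand=[0.3,0.3,0.3,0.3,0.3,0.3,0.3,0.3],
)

```text
clock: 38.12
position: [0.6085, -0.2982, 0.3604]
ee_rot: [0.026, 0.973, 0.151, -0.174]
contact_force: [0.8, -0.8, -0.9]
width: 0.0436
gripper_force: 41.9
```

Emit:
carry_out(
  linear=[
    [-0.0045,0.0163,0.003],
    [-0.0045,0.0163,0.003],
    [-0.0045,0.0163,0.003],
    [-0.0045,0.0163,0.003],
    [-0.0045,0.0163,0.003],
    [-0.0045,0.0163,0.003],
    [-0.0045,0.0163,0.003],
    [-0.0045,0.0163,-0.0023],
  ],
  angular=[
    [0,0.008,0.922],
    [0,0.008,0.922],
    [0,0.008,0.922],
    [0,0.008,0.922],
    [0,0.008,0.922],
    [0,0.008,0.922],
    [0,0.008,0.922],
    [0,0,0.916],
  ],
  hand=[0.3,0.3,0.3,0.3,0.3,0.3,0.3,0.3],
)

```text
clock: 38.78
position: [0.5904, -0.233, 0.3704]
ee_rot: [0.075, 0.887, 0.427, -0.161]
contact_force: [-1.0, 0.3, -1.4]
width: 0.0436
gripper_force: 41.9
```

Emit:
carry_out(
  linear=[
    [-0.0045,0.0163,-0.0023],
    [-0.0045,0.0163,-0.0023],
    [-0.0045,0.0163,-0.0023],
    [-0.0045,0.0163,-0.0023],
    [-0.0045,0.0163,-0.0023],
    [-0.0045,0.0163,-0.0023],
    [-0.0045,0.0163,-0.0023],
    [-0.0045,0.0163,-0.0023],
  ],
  angular=[
    [0,0,0.916],
    [0,0,0.916],
    [0,0,0.916],
    [0,0,0.916],
    [0,0,0.916],
    [0,0,0.916],
    [0,0,0.916],
    [0,0,0.916],
  ],
  hand=[0.3,0.3,0.3,0.3,0.3,0.3,0.3,0.3],
)

```text
clock: 39.45
position: [0.572, -0.1677, 0.3606]
ee_rot: [0.117, 0.725, 0.666, -0.132]
contact_force: [-0.1, 0.8, -1.5]
width: 0.0435
gripper_force: 41.9
```

Emit:
carry_out(
  linear=[
    [-0.0045,0.0163,-0.0023],
    [-0.0045,0.0163,-0.0023],
    [-0.0045,0.0163,-0.0023],
    [-0.0045,0.0163,-0.0023],
    [-0.0045,0.0163,-0.0023],
    [-0.0045,0.0163,-0.0023],
    [-0.002,0.0058,-0.014],
    [-0.002,0.0058,-0.014],
  ],
  angular=[
    [0,0,0.916],
    [0,0,0.916],
    [0,0,0.916],
    [0,0,0.916],
    [0,0,0.916],
    [0,0,0.916],
    [0.879,0.32,0],
    [0.879,0.32,0],
  ],
  hand=[0.3,0.3,0.3,0.3,0.3,0.3,0.3,0.3],
)

```text
clock: 40.12
position: [0.5561, -0.1123, 0.3403]
ee_rot: [0.081, 0.57, 0.816, -0.059]
contact_force: [-1.0, -0.7, -1.6]
width: 0.0434
gripper_force: 41.9
```

Emit:
carry_out(
  linear=[
    [-0.002,0.0058,-0.014],
    [-0.002,0.0058,-0.014],
    [-0.002,0.0058,-0.014],
    [-0.002,0.0058,-0.014],
    [-0.002,0.0058,-0.014],
    [-0.002,0.0058,-0.014],
    [-0.002,0.0058,-0.014],
    [-0.002,0.0058,-0.014],
  ],
  angular=[
    [0.879,0.32,0],
    [0.879,0.32,0],
    [0.879,0.32,0],
    [0.879,0.32,0],
    [0.879,0.32,0],
    [0.879,0.32,0],
    [0.879,0.32,0],
    [0.879,0.32,0],
  ],
  hand=[0.3,0.3,0.3,0.3,0.3,0.3,0.3,0.3],
)

```text
clock: 40.78
position: [0.5486, -0.0902, 0.2842]
ee_rot: [-0.163, 0.562, 0.803, 0.112]
contact_force: [-0.6, 0.1, -2.2]
width: 0.0436
gripper_force: 41.9
```

Emit:
carry_out(
  linear=[
    [-0.002,0.0058,-0.014],
    [-0.002,0.0058,-0.014],
    [-0.002,0.0058,-0.014],
    [-0.002,0.0058,-0.014],
    [-0.002,0.0058,-0.014],
    [-0.002,0.0058,-0.014],
    [-0.002,0.0058,-0.014],
    [-0.002,0.0058,-0.014],
  ],
  angular=[
    [0.879,0.32,0],
    [0.879,0.32,0],
    [0.879,0.32,0],
    [0.879,0.32,0],
    [0.879,0.32,0],
    [0.879,0.32,0],
    [0.879,0.32,0],
    [0.879,0.32,0],
  ],
  hand=[0.3,0.3,0.3,0.3,0.3,0.3,0.3,0.3],
)

```text
clock: 41.45
position: [0.5407, -0.0671, 0.2283]
ee_rot: [-0.392, 0.504, 0.719, 0.273]
contact_force: [0.0, 0.7, -1.1]
width: 0.0435
gripper_force: 42.0
```

Emit:
carry_out(
  linear=[
    [-0.002,0.0058,-0.014],
    [-0.002,0.0058,-0.014],
    [-0.002,0.0058,-0.014],
    [0,0,0],
    [0,0,0],
  ],
  angular=[
    [0.879,0.32,0],
    [0.879,0.32,0],
    [0.879,0.32,0],
    [0,0,0],
    [0,0,0],
  ],
  hand=[0.3,0.3,0.3,0.3,0.3],
)

```text
clock: 41.87
position: [0.538, -0.0586, 0.2073]
ee_rot: [-0.469, 0.471, 0.672, 0.326]
contact_force: [-0.6, -0.0, -0.8]
width: 0.0437
gripper_force: 42.0
```

```bash
python3 look.py 16; python3 - <<'E'
from plan import *
np.set_printoptions(precision=4,suppress=True)
p,Rm=pose(); G=p+Rm[:,2]*.155; Rf=tool(d(110),d(70)); g=plate(-.01,-.05,.16); print(G,g,'cap exp',proj('side',G+[0,0,.0365]))
path([(tcp(g,Rf),Rf)])
a=cv2.imread('pics/s16.png'); cv2.imwrite('pics/v16.png',cv2.resize(a[170:410,200:400],None,fx=2.5,fy=2.5,interpolation=2))
E
```

```text
side purple [267.5 320.5] 197.0 lying [0.5059 0.166  0.024 ] standing in plate [-0.0069  0.1122  0.1275]
side purple [360.  233.5] 78.5 lying [ 0.529 -0.225  0.024] standing in plate [-0.1063 -0.2251  0.1275]
side orange [266.4 331.7] 60.0 lying [0.4843 0.1928 0.024 ] standing in plate [-0.017   0.1414  0.1275]
side orange [294.9 247.5] 194.0 lying [ 0.6271 -0.0692  0.024 ] standing in plate [ 0.0239 -0.1234  0.1275]
top purple [409.3 320.2] 130.5 lying [ 0.3944 -0.3021  0.024 ] standing in plate [-0.2097 -0.358   0.14  ]
top purple [161. 300.] 150.5 lying [0.4256 0.2667 0.024 ] standing in plate [-0.0102  0.1136  0.14  ]
top orange [226.9 270.4] 69.5 lying [0.4975 0.1172 0.024 ] standing in plate [ 0.0051 -0.0348  0.14  ]
top orange [473.6 212.6] 124.0 lying [ 0.6459 -0.4478  0.024 ] standing in plate [-0.0413 -0.5578  0.14  ]
top orange [177.3 202.2] 222.0 lying [0.6509 0.2375 0.024 ] standing in plate [0.1716 0.0203 0.14  ]
robot [ 0.5384 -0.0586  0.209 ] 0.04361336915526283
[0.4885 0.0778 0.1549] [0.489  0.0773 0.16  ] cap exp [296.404  249.5535]
rows 1 lin [0.001, -0.002, 0.0081] ang [0.089, 0.025, -0.015] ikerr 0.0000 dq 0.01 [-0.47  0.67  1.72  0.72  1.79 -1.07]
```

View pics/v16.png

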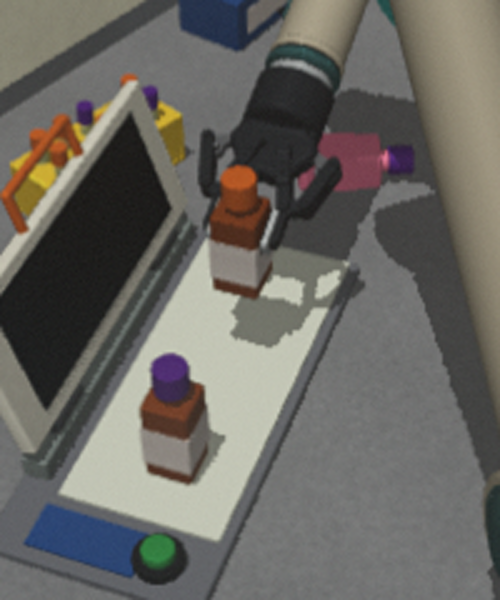

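The purple-capped bottle stands at crop (173,420), and the orange-capped one hangs upright at (240,230). Now I'll lower it.

Emit:
carry_out(
  linear=[
    [0.001,-0.002,-0.03],
    [0,0,-0.045],
    [0,0,-0.03],
    [0,0,-0.01],
    [0,0,-0.004],
    [0,0,-0.002],
    [0,0,0],
    [0,0,0],
  ],
  angular=[
    [0.089,0.025,-0.015],
    [0,0,0],
    [0,0,0],
    [0,0,0],
    [0,0,0],
    [0,0,0],
    [0,0,0],
    [0,0,0],
  ],
  hand=[0.3,0.3,0.3,0.3,0.3,0.3,0.3,0.3],
)

```text
clock: 42.63
position: [0.5391, -0.0596, 0.1493]
ee_rot: [-0.47, 0.469, 0.671, 0.33]
contact_force: [0.5, 0.1, -0.6]
width: 0.0435
gripper_force: 42.0
```

Emit:
carry_out(
  linear=[
    [0,0,-0.002],
    [0,0,0],
    [0,0,0],
  ],
  angular=[
    [0,0,0],
    [0,0,0],
    [0,0,0],
  ],
  hand=[0.3,0.3,0.3],
)

```text
clock: 42.88
position: [0.539, -0.0596, 0.148]
ee_rot: [-0.47, 0.469, 0.671, 0.33]
contact_force: [-0.6, 0.8, -1.5]
width: 0.0433
gripper_force: 42.0
```

Emit:
carry_out(
  linear=[
    [0,0,-0.002],
    [0,0,0],
    [0,0,0],
  ],
  angular=[
    [0,0,0],
    [0,0,0],
    [0,0,0],
  ],
  hand=[0.3,0.3,0.3],
)

```text
clock: 43.13
position: [0.539, -0.0596, 0.1467]
ee_rot: [-0.47, 0.469, 0.671, 0.33]
contact_force: [0.5, -0.2, -0.6]
width: 0.0438
gripper_force: 42.0
```

Emit:
carry_out(
  linear=[
    [0,0,-0.002],
    [0,0,-0.002],
    [0,0,0],
    [0,0,0],
  ],
  angular=[
    [0,0,0],
    [0,0,0],
    [0,0,0],
    [0,0,0],
  ],
  hand=[0.3,0.3,0.3,0.3],
)

```text
clock: 43.47
position: [0.5389, -0.0596, 0.1446]
ee_rot: [-0.47, 0.469, 0.671, 0.33]
contact_force: [0.6, -0.4, -0.5]
width: 0.0437
gripper_force: 42.0
```

Emit:
carry_out(
  linear=[
    [0,0,-0.002],
    [0,0,0],
    [0,0,0],
  ],
  angular=[
    [0,0,0],
    [0,0,0],
    [0,0,0],
  ],
  hand=[0.3,0.3,0.3],
)

```text
clock: 43.72
position: [0.539, -0.0596, 0.1436]
ee_rot: [-0.47, 0.469, 0.671, 0.33]
contact_force: [0.3, 0.8, -1.2]
width: 0.0434
gripper_force: 42.0
```

Emit:
carry_out(
  linear=[
    [0,0,-0.002],
    [0,0,0],
    [0,0,0],
  ],
  angular=[
    [0,0,0],
    [0,0,0],
    [0,0,0],
  ],
  hand=[0.3,0.3,0.3],
)

```text
clock: 43.97
position: [0.539, -0.0596, 0.1427]
ee_rot: [-0.47, 0.469, 0.671, 0.33]
contact_force: [0.2, -0.4, -0.7]
width: 0.0435
gripper_force: 42.0
```

Emit:
carry_out(
  linear=[
    [0,0,-0.002],
    [0,0,0],
    [0,0,0],
  ],
  angular=[
    [0,0,0],
    [0,0,0],
    [0,0,0],
  ],
  hand=[0.3,0.3,0.3],
)

```text
clock: 44.22
position: [0.539, -0.0596, 0.1416]
ee_rot: [-0.47, 0.469, 0.671, 0.33]
contact_force: [-0.1, 0.4, -1.2]
width: 0.0437
gripper_force: 42.0
```

Emit:
carry_out(
  linear=[
    [0,0,-0.002],
    [0,0,0],
    [0,0,0],
  ],
  angular=[
    [0,0,0],
    [0,0,0],
    [0,0,0],
  ],
  hand=[0.3,0.3,0.3],
)

```text
clock: 44.47
position: [0.539, -0.0596, 0.1406]
ee_rot: [-0.47, 0.469, 0.671, 0.33]
contact_force: [-0.8, 0.6, -1.4]
width: 0.0435
gripper_force: 42.0
```

Emit:
carry_out(
  linear=[
    [0,0,-0.002],
    [0,0,0],
    [0,0,0],
  ],
  angular=[
    [0,0,0],
    [0,0,0],
    [0,0,0],
  ],
  hand=[0.3,0.3,0.3],
)

```text
clock: 44.72
position: [0.539, -0.0596, 0.1396]
ee_rot: [-0.47, 0.469, 0.671, 0.33]
contact_force: [-0.4, 0.4, -1.1]
width: 0.0438
gripper_force: 42.0
```

Emit:
carry_out(
  linear=[
    [0,0,-0.002],
    [0,0,0],
    [0,0,0],
  ],
  angular=[
    [0,0,0],
    [0,0,0],
    [0,0,0],
  ],
  hand=[0.3,0.3,0.3],
)

```text
clock: 44.97
position: [0.539, -0.0596, 0.1386]
ee_rot: [-0.47, 0.469, 0.671, 0.33]
contact_force: [0.4, 0.1, -1.3]
width: 0.0434
gripper_force: 42.0
```

Emit:
carry_out(
  linear=[
    [0,0,-0.002],
    [0,0,0],
    [0,0,0],
  ],
  angular=[
    [0,0,0],
    [0,0,0],
    [0,0,0],
  ],
  hand=[0.3,0.3,0.3],
)

```text
clock: 45.22
position: [0.539, -0.0596, 0.1376]
ee_rot: [-0.47, 0.469, 0.671, 0.33]
contact_force: [0.4, -0.1, -1.3]
width: 0.0437
gripper_force: 42.0
```

```bash
python3 look.py 17 | grep -E "orange|robot"
```

```text
side orange [266.3 332.2] 60.5 lying [0.4835 0.194  0.024 ] standing in plate [-0.0173  0.1426  0.1275]
side orange [294.7 267. ] 152.0 lying [ 0.5774 -0.0116  0.024 ] standing in plate [-0.0006 -0.0596  0.1275]
top orange [473.7 212.6] 123.0 lying [ 0.6459 -0.4481  0.024 ] standing in plate [-0.0415 -0.558   0.14  ]
top orange [176.7 200.9] 217.0 lying [0.6539 0.239  0.024 ] standing in plate [0.1745 0.0206 0.14  ]
robot [ 0.539  -0.0596  0.1377] 0.04360902628479966
```

```bash
python3 - <<'E'
from plan import *
p,Rm=pose();G=p+Rm[:,2]*.155;print(G)
print('purple',proj('side',plate(-.0095,.1136,.1275)),'orange stand',proj('side',np.r_[G[:2],.1275]),'+5mm',proj('side',np.r_[G[:2],.1325]))
for f in('s16','s17'):
    im=np.ascontiguousarray(cv2.imread(f'pics/{f}.png')[:,:,::-1]); m=brown(im,0); m[:,:270]=0;m[:,320:]=0; m[:200]=0;m[300:]=0
    for k in cv2.findContours(m,cv2.RETR_EXTERNAL,cv2.CHAIN_APPROX_NONE)[0]:
        if cv2.contourArea(k)>20: print(f,cv2.boundingRect(k),cv2.contourArea(k))
m=brown(np.ascontiguousarray(cv2.imread('pics/s17.png')[:,:,::-1]),0); m[:,:250]=0;m[:,285:]=0;m[:310]=0;m[380:]=0
for k in cv2.findContours(m,cv2.RETR_EXTERNAL,cv2.CHAIN_APPROX_NONE)[0]:
    if cv2.contourArea(k)>20: print('P',cv2.boundingRect(k))
for y,x in((.1136,-.0095),(-.05,-.01)): print('front foot edge',[proj('side',plate(x+a,y+b,.016)).round(1) for a,b in((-.022,.022),(.022,.022),(-.022,-.022))])
E
```

```text
[0.48916095 0.07734746 0.08490055]
purple [268.39154742 321.27927658] orange stand [297.01661198 270.67485373] +5mm [296.96330587 269.05254602]
s16 (286, 277, 22, 12) 42.0
s16 (284, 236, 24, 34) 539.5
s17 (285, 259, 23, 33) 495.0
P (259, 356, 18, 7)
P (256, 323, 25, 23)
front foot edge [array([276.8, 365.5]), array([258.2, 360. ]), array([284.4, 350.6])]
front foot edge [array([303.6, 313.5]), array([286.2, 308.9]), array([310. , 300.8])]
```

Emit:
carry_out(
  linear=[
    [0,0,-0.002],
    [0,0,-0.002],
    [0,0,0],
    [0,0,0],
  ],
  angular=[
    [0,0,0],
    [0,0,0],
    [0,0,0],
    [0,0,0],
  ],
  hand=[0.3,0.3,0.3,0.3],
)

```text
clock: 45.65
position: [0.5389, -0.0596, 0.1356]
ee_rot: [-0.47, 0.469, 0.671, 0.33]
contact_force: [-0.3, 0.4, 0.0]
width: 0.0435
gripper_force: 42.0
```

Emit:
carry_out(
  linear=[
    [0,0,-0.002],
    [0,0,0],
    [0,0,0],
  ],
  angular=[
    [0,0,0],
    [0,0,0],
    [0,0,0],
  ],
  hand=[0.3,0.3,0.3],
)

```text
clock: 45.9
position: [0.539, -0.0596, 0.1346]
ee_rot: [-0.47, 0.469, 0.671, 0.33]
contact_force: [1.0, -0.9, -1.0]
width: 0.0433
gripper_force: 42.0
```

Emit:
carry_out(
  linear=[
    [0,0,-0.002],
    [0,0,0],
    [0,0,0],
  ],
  angular=[
    [0,0,0],
    [0,0,0],
    [0,0,0],
  ],
  hand=[0.3,0.3,0.3],
)

```text
clock: 46.15
position: [0.5389, -0.0596, 0.1336]
ee_rot: [-0.47, 0.469, 0.671, 0.33]
contact_force: [-0.2, 0.0, -1.3]
width: 0.0437
gripper_force: 42.0
```

```bash
python3 look.py 18 | grep -E "side orange"; python3 - <<'E'
from plan import *
p,Rm=pose();G=p+Rm[:,2]*.155;print(G)
m=brown(np.ascontiguousarray(cv2.imread('pics/s18.png')[:,:,::-1]),0); m[:,:275]=0;m[:,320:]=0;m[:240]=0;m[330:]=0
for k in cv2.findContours(m,cv2.RETR_EXTERNAL,cv2.CHAIN_APPROX_NONE)[0]:
    if cv2.contourArea(k)>15: print(cv2.boundingRect(k),cv2.contourArea(k))
for z in(.016,.02,.025,.03): print(z,proj('side',plate(-.032,-.028,z)).round(1))
for z in(.1275,.1325,.1375): print(z,proj('side',np.r_[G[:2],z]).round(1))
E
```

```text
side orange [266.4 332.1] 60.0 lying [0.4837 0.1936 0.024 ] standing in plate [-0.0173  0.1422  0.1275]
side orange [295.5 269. ] 150.0 lying [ 0.571  -0.0073  0.024 ] standing in plate [-0.0046 -0.054   0.1275]
[0.48915007 0.07732713 0.08090995]
(275, 323, 6, 7) 22.0
(287, 304, 17, 7) 40.0
(285, 260, 23, 33) 492.0
0.016 [303.6 313.5]
0.02 [303.6 312.3]
0.025 [303.5 310.9]
0.03 [303.5 309.4]
0.1275 [297.  270.7]
0.1325 [297. 269.]
0.1375 [296.9 267.4]
```

The foot band row is 311, against 313 expected at contact, so there are about 1–3 mm left to go.

Emit:
carry_out(
  linear=[
    [0,0,-0.002],
    [0,0,0],
    [0,0,0],
  ],
  angular=[
    [0,0,0],
    [0,0,0],
    [0,0,0],
  ],
  hand=[0.3,0.3,0.3],
)

```text
clock: 46.5
position: [0.539, -0.0596, 0.1326]
ee_rot: [-0.47, 0.469, 0.671, 0.33]
contact_force: [0.2, -0.4, -0.5]
width: 0.0434
gripper_force: 42.0
```

Emit:
carry_out(
  linear=[
    [0,0,-0.002],
    [0,0,0],
    [0,0,0],
  ],
  angular=[
    [0,0,0],
    [0,0,0],
    [0,0,0],
  ],
  hand=[0.3,0.3,0.3],
)

```text
clock: 46.75
position: [0.5389, -0.0596, 0.1316]
ee_rot: [-0.47, 0.469, 0.671, 0.33]
contact_force: [0.4, 0.5, -0.4]
width: 0.0436
gripper_force: 42.0
```

Emit:
carry_out(
  linear=[
    [0,0,-0.002],
    [0,0,0],
    [0,0,0],
  ],
  angular=[
    [0,0,0],
    [0,0,0],
    [0,0,0],
  ],
  hand=[0.3,0.3,0.3],
)

```text
clock: 47.0
position: [0.539, -0.0596, 0.1306]
ee_rot: [-0.47, 0.469, 0.671, 0.33]
contact_force: [-0.5, 0.9, -1.8]
width: 0.0436
gripper_force: 42.0
```

Emit:
carry_out(
  linear=[
    [0,0,-0.002],
    [0,0,0],
    [0,0,0],
  ],
  angular=[
    [0,0,0],
    [0,0,0],
    [0,0,0],
  ],
  hand=[0.3,0.3,0.3],
)

```text
clock: 47.25
position: [0.539, -0.0596, 0.1296]
ee_rot: [-0.47, 0.469, 0.671, 0.33]
contact_force: [0.3, -0.4, -1.0]
width: 0.0431
gripper_force: 42.0
```

Emit:
carry_out(
  linear=[
    [0,0,-0.002],
    [0,0,0],
    [0,0,0],
  ],
  angular=[
    [0,0,0],
    [0,0,0],
    [0,0,0],
  ],
  hand=[0.3,0.3,0.3],
)

```text
clock: 47.5
position: [0.539, -0.0596, 0.1286]
ee_rot: [-0.47, 0.469, 0.671, 0.33]
contact_force: [0.4, 0.5, -0.7]
width: 0.0433
gripper_force: 42.0
```

```bash
python3 look.py 19 | grep -E "side orange|robot"; python3 - <<'E'
from plan import *
m=brown(np.ascontiguousarray(cv2.imread('pics/s19.png')[:,:,::-1]),0); m[:,:275]=0;m[:,320:]=0;m[:240]=0;m[330:]=0
for k in cv2.findContours(m,cv2.RETR_EXTERNAL,cv2.CHAIN_APPROX_NONE)[0]:
    if cv2.contourArea(k)>15: print(cv2.boundingRect(k),cv2.contourArea(k))
E
```

```text
side orange [266.4 331.7] 62.0 lying [0.4843 0.1928 0.024 ] standing in plate [-0.017   0.1414  0.1275]
side orange [294.9 270. ] 148.0 lying [ 0.5696 -0.0035  0.024 ] standing in plate [-0.0046 -0.0504  0.1275]
robot [ 0.539  -0.0596  0.1287] 0.04389492723963292
(275, 323, 6, 7) 21.5
(287, 305, 18, 7) 35.5
(285, 262, 23, 32) 486.0
```

Emit:
carry_out(
  linear=[
    [0,0,-0.002],
    [0,0,0],
    [0,0,0],
  ],
  angular=[
    [0,0,0],
    [0,0,0],
    [0,0,0],
  ],
  hand=[0.3,0.3,0.3],
)

```text
clock: 47.85
position: [0.539, -0.0596, 0.1279]
ee_rot: [-0.47, 0.469, 0.671, 0.33]
contact_force: [-0.8, -0.0, 0.4]
width: 0.0435
gripper_force: 42.2
```

Emit:
carry_out(
  linear=[
    [0,0,-0.002],
    [0,0,0],
    [0,0,0],
  ],
  angular=[
    [0,0,0],
    [0,0,0],
    [0,0,0],
  ],
  hand=[0.3,0.3,0.3],
)

```text
clock: 48.1
position: [0.539, -0.0598, 0.1276]
ee_rot: [-0.471, 0.469, 0.67, 0.33]
contact_force: [0.7, -2.2, 5.3]
width: 0.0433
gripper_force: 42.6
```

Emit:
carry_out(
  linear=[
    [0,0,-0.002],
    [0,0,0],
    [0,0,0],
  ],
  angular=[
    [0,0,0],
    [0,0,0],
    [0,0,0],
  ],
  hand=[0.3,0.3,0.3],
)

```text
clock: 48.35
position: [0.539, -0.0599, 0.1273]
ee_rot: [-0.471, 0.469, 0.67, 0.331]
contact_force: [0.8, -3.6, 8.9]
width: 0.0433
gripper_force: 43.0
```

Contact. I'll release slowly and check.

Emit:
carry_out(
  linear=[
    [0,0,0.003],
    [0,0,0],
    [0,0,0],
    [0,0,0],
    [0,0,0],
    [0,0,0],
    [0,0,0],
    [0,0,0],
  ],
  angular=[
    [0,0,0],
    [0,0,0],
    [0,0,0],
    [0,0,0],
    [0,0,0],
    [0,0,0],
    [0,0,0],
    [0,0,0],
  ],
  hand=[0.52,0.53,0.55,0.58,0.61,0.64,0.66,0.66],
)

```text
clock: 49.02
position: [0.5389, -0.0596, 0.1271]
ee_rot: [-0.47, 0.469, 0.671, 0.329]
contact_force: [0.6, 0.1, -0.0]
width: 0.0564
gripper_force: 0.0
```

```bash
python3 look.py 20 | grep -E "side orange|side purple|robot"
```

```text
side purple [267.5 321. ] 198.0 lying [0.5048 0.1672 0.024 ] standing in plate [-0.0075  0.1135  0.1275]
side purple [416. 239.] 86.0 lying [ 0.3984 -0.3023  0.024 ] standing in plate [-0.2401 -0.2507  0.1275]
side purple [359.5 233.5] 65.0 lying [ 0.53   -0.2241  0.024 ] standing in plate [-0.1052 -0.2247  0.1275]
side orange [266.4 331.6] 57.0 lying [0.4847 0.1926 0.024 ] standing in plate [-0.0167  0.1411  0.1275]
side orange [294.7 270. ] 151.0 lying [ 0.57   -0.0032  0.024 ] standing in plate [-0.0042 -0.0502  0.1275]
robot [ 0.539  -0.0596  0.1271] 0.05634413371407664
```

Emit:
carry_out(
  linear=[
    [0.0032,-0.0088,0.0034],
    [0.0064,-0.0176,0.0068],
    [0.0096,-0.0265,0.0103],
    [0.0128,-0.0353,0.0137],
    [0.0128,-0.0353,0.0137],
    [0.0128,-0.0353,0.0137],
    [0.0128,-0.0353,0.0137],
    [0.0128,-0.0353,0.0137],
  ],
  angular=[
    [0,0,0],
    [0,0,0],
    [0,0,0],
    [0,0,0],
    [0,0,0],
    [0,0,0],
    [0,0,0],
    [0,0,0],
  ],
  hand=[0.66,0.66,0.66,0.66,0.66,0.66,0.66,0.66],
)

```text
clock: 49.78
position: [0.5809, -0.176, 0.1724]
ee_rot: [-0.47, 0.47, 0.671, 0.33]
contact_force: [0.3, 0.1, 0.1]
width: 0.0564
gripper_force: 0.0
```

Emit:
carry_out(
  linear=[
    [0,-0.02,0.05],
    [0,-0.02,0.06],
    [0,-0.02,0.06],
    [0,-0.01,0.04],
    [0,0,0],
    [0,0,0],
  ],
  angular=[
    [0,0,0],
    [0,0,0],
    [0,0,0],
    [0,0,0],
    [0,0,0],
    [0,0,0],
  ],
  hand=[0.66,0.66,0.5,0.3,0.1,0],
)

```text
clock: 50.28
position: [0.5806, -0.2103, 0.2779]
ee_rot: [-0.469, 0.47, 0.672, 0.33]
contact_force: [1.0, 0.4, -0.5]
width: 0.0082
gripper_force: 0.0
```

```bash
python3 look.py 21; python3 - <<'E'
from plan import *
np.set_printoptions(precision=3,suppress=True)
Rt=tool(d(110),0)
B=np.array([.3757,.3185,.032])
for hd in(110,60,):
  R=tool(d(hd),0)
  path([(np.array([.50,-.10,.40]),R),(np.array([B[0],B[1],.40]),R),(np.array([B[0],B[1],.235]),R)])
E
```

```text
side purple [267.5 321. ] 197.0 lying [0.5048 0.1672 0.024 ] standing in plate [-0.0075  0.1135  0.1275]
side purple [359.5 233. ] 76.0 lying [ 0.5313 -0.2259  0.024 ] standing in plate [-0.1046 -0.2265  0.1275]
side orange [266.  332.1] 59.0 lying [0.4844 0.1942 0.024 ] standing in plate [-0.0165  0.1426  0.1275]
side orange [296. 271.] 150.5 lying [ 0.5652 -0.0025  0.024 ] standing in plate [-0.0081 -0.0482  0.1275]
top purple [161. 300.] 150.5 lying [0.4256 0.2667 0.024 ] standing in plate [-0.0102  0.1136  0.14  ]
top purple [377. 262.] 125.0 lying [ 0.5256 -0.225   0.024 ] standing in plate [-0.0752 -0.3328  0.14  ]
top orange [234.5 276.5] 153.5 lying [0.484  0.0994 0.024 ] standing in plate [-0.0117 -0.0457  0.14  ]
top orange [176.8 202.3] 219.0 lying [0.6507 0.2386 0.024 ] standing in plate [0.1717 0.0213 0.14  ]
robot [ 0.5804 -0.2095  0.2759] -2.524351564940983e-05
rows 17 lin [-0.0095, 0.0129, 0.0146] ang [-0.845, -0.308, 0.0] ikerr 0.0000 dq 0.06 [-0.33  0.18  1.65  0.    1.31 -0.68]
rows 13 lin [-0.0191, 0.0644, 0.0] ang [0.0, 0.0, 0.0] ikerr 0.0000 dq 0.07 [ 0.56  0.15  1.68 -0.    1.31  0.21]
rows 5 lin [0.0, 0.0, -0.066] ang [0.0, 0.0, 0.0] ikerr 0.0000 dq 0.08 [ 0.56  0.31  1.93 -0.    0.9   0.21]
rows 20 lin [-0.008, 0.0109, 0.0124] ang [-0.784, 0.068, -0.474] ikerr 0.0000 dq 0.08 [-0.33  0.18  1.65 -0.    1.31  0.19]
rows 13 lin [-0.0191, 0.0644, 0.0] ang [0.0, 0.0, 0.0] ikerr 0.0000 dq 0.07 [ 0.56  0.15  1.68 -0.    1.31  1.09]
rows 5 lin [0.0, 0.0, -0.066] ang [0.0, 0.0, 0.0] ikerr 0.0000 dq 0.08 [ 0.56  0.31  1.93 -0.    0.9   1.09]
```

Both bottles stand, at plate (-0.009, 0.113) and (-0.010, -0.047), and both views agree. Now the button: closed fingers, high route.

Emit:
carry_out(
  linear=[
    [-0.0095,0.0129,0.0146],
    [-0.0095,0.0129,0.0146],
    [-0.0095,0.0129,0.0146],
    [-0.0095,0.0129,0.0146],
    [-0.0095,0.0129,0.0146],
    [-0.0095,0.0129,0.0146],
    [-0.0095,0.0129,0.0146],
    [-0.0095,0.0129,0.0146],
  ],
  angular=[
    [-0.845,-0.308,0],
    [-0.845,-0.308,0],
    [-0.845,-0.308,0],
    [-0.845,-0.308,0],
    [-0.845,-0.308,0],
    [-0.845,-0.308,0],
    [-0.845,-0.308,0],
    [-0.845,-0.308,0],
  ],
  hand=[0,0,0,0,0,0,0,0],
)

```text
clock: 51.05
position: [0.5421, -0.1572, 0.3338]
ee_rot: [-0.261, 0.544, 0.777, 0.182]
contact_force: [0.1, 0.1, -0.3]
width: -0.0002
gripper_force: 0.0
```

Emit:
carry_out(
  linear=[
    [-0.0095,0.0129,0.0146],
    [-0.0095,0.0129,0.0146],
    [-0.0095,0.0129,0.0146],
    [-0.0095,0.0129,0.0146],
    [-0.0095,0.0129,0.0146],
    [-0.0095,0.0129,0.0146],
    [-0.0095,0.0129,0.0146],
    [-0.0095,0.0129,0.0146],
  ],
  angular=[
    [-0.845,-0.308,0],
    [-0.845,-0.308,0],
    [-0.845,-0.308,0],
    [-0.845,-0.308,0],
    [-0.845,-0.308,0],
    [-0.845,-0.308,0],
    [-0.845,-0.308,0],
    [-0.845,-0.308,0],
  ],
  hand=[0,0,0,0,0,0,0,0],
)

```text
clock: 51.72
position: [0.5041, -0.1055, 0.3923]
ee_rot: [-0.03, 0.573, 0.819, 0.02]
contact_force: [0.6, -0.5, -0.6]
width: -0.0002
gripper_force: 0.0
```

Emit:
carry_out(
  linear=[
    [-0.0095,0.0129,0.0146],
    [-0.0191,0.0644,0],
    [-0.0191,0.0644,0],
    [-0.0191,0.0644,0],
    [-0.0191,0.0644,0],
    [-0.0191,0.0644,0],
    [-0.0191,0.0644,0],
    [-0.0191,0.0644,0],
  ],
  angular=[
    [-0.845,-0.308,0],
    [0,0,0],
    [0,0,0],
    [0,0,0],
    [0,0,0],
    [0,0,0],
    [0,0,0],
    [0,0,0],
  ],
  hand=[0,0,0,0,0,0,0,0],
)

```text
clock: 52.38
position: [0.4318, 0.1273, 0.3993]
ee_rot: [-0.001, 0.573, 0.819, -0.001]
contact_force: [0.6, -0.2, -0.1]
width: 0.0003
gripper_force: 0.0
```

Emit:
carry_out(
  linear=[
    [-0.0191,0.0644,0],
    [-0.0191,0.0644,0],
    [-0.0191,0.0644,0],
    [-0.0191,0.0644,0],
    [-0.0191,0.0644,0],
    [-0.0191,0.0644,0],
    [0,0,0],
    [0,0,0],
  ],
  angular=[
    [0,0,0],
    [0,0,0],
    [0,0,0],
    [0,0,0],
    [0,0,0],
    [0,0,0],
    [0,0,0],
    [0,0,0],
  ],
  hand=[0,0,0,0,0,0,0,0],
)

```text
clock: 53.05
position: [0.3747, 0.3203, 0.3992]
ee_rot: [-0.0, 0.572, 0.821, -0.001]
contact_force: [0.4, -0.9, 0.0]
width: -0.0001
gripper_force: 0.0
```

```bash
python3 look.py 22 | grep -E "side (orange|purple)|robot"; python3 - <<'E'
from plan import *
im=np.ascontiguousarray(cv2.imread('pics/s22.png')[:,:,::-1])
for k in blobs(im,'green',30)[1]: print(cv2.minAreaRect(k)[0])
path([(np.array([.3757,.3185,.235]),tool(d(110),0))])
E
```

```text
side purple [268. 322.] 124.0 lying [0.5018 0.1687 0.024 ] standing in plate [-0.0095  0.1157  0.1275]
side purple [416. 239.] 97.0 lying [ 0.3984 -0.3023  0.024 ] standing in plate [-0.2401 -0.2507  0.1275]
side purple [360.  233.5] 87.5 lying [ 0.529 -0.225  0.024] standing in plate [-0.1063 -0.2251  0.1275]
side orange [266.4 332.7] 44.0 lying [0.4825 0.1949 0.024 ] standing in plate [-0.0179  0.1437  0.1275]
side orange [296.7 274. ] 208.0 lying [0.5565 0.0046 0.024 ] standing in plate [-0.0132 -0.0395  0.1275]
side orange [371.5 183. ] 61.5 lying [ 0.6451 -0.4422  0.024 ] standing in plate [-0.0743 -0.4439  0.1275]
robot [0.3755 0.3185 0.3996] 9.000231803319888e-05
(262.5, 390.5)
rows 5 lin [0.0001, -0.0, -0.0658] ang [0.005, -0.004, -0.004] ikerr 0.0000 dq 0.08 [ 0.56  0.31  1.93 -0.    0.9   0.21]
```

```bash
python3 - <<'E'
from plan import *
for f in('s21','s22'):
    im=np.ascontiguousarray(cv2.imread(f'pics/{f}.png')[:,:,::-1]); m=brown(im,0)
    for n,(x0,x1,y0,y1) in dict(O=(275,318,250,318),P=(245,286,315,372)).items():
        w=np.zeros_like(m); w[y0:y1,x0:x1]=m[y0:y1,x0:x1]
        print(f,n,[(cv2.boundingRect(k)) for k in cv2.findContours(w,cv2.RETR_EXTERNAL,cv2.CHAIN_APPROX_NONE)[0] if cv2.contourArea(k)>15])
E
```

```text
s21 O [(287, 306, 18, 7), (285, 262, 23, 33)]
s21 P [(259, 356, 18, 7), (256, 323, 25, 23)]
s22 O [(287, 304, 20, 9), (285, 262, 23, 33)]
s22 P [(259, 356, 20, 7), (256, 323, 26, 23)]
```

Emit:
carry_out(
  linear=[
    [0,0,-0.06],
    [0,0,-0.07],
    [0,0,-0.07],
    [0,0,-0.07],
    [0,0,-0.05],
    [0,0,-0.02],
    [0,0,0],
    [0,0,0],
  ],
  angular=[
    [0,0,0],
    [0,0,0],
    [0,0,0],
    [0,0,0],
    [0,0,0],
    [0,0,0],
    [0,0,0],
    [0,0,0],
  ],
  hand=[0,0,0,0,0,0,0,0],
)

```text
clock: 53.82
position: [0.3761, 0.3178, 0.2303]
ee_rot: [-0.0, 0.574, 0.819, -0.001]
contact_force: [-0.1, -0.1, 0.6]
width: 0.0002
gripper_force: 0.0
```

The bottles haven't moved. Now I'll press the button.

Emit:
carry_out(
  linear=[
    [0,0,-0.02],
    [0,0,-0.015],
    [0,0,-0.01],
    [0,0,-0.006],
    [0,0,0],
    [0,0,0],
  ],
  angular=[
    [0,0,0],
    [0,0,0],
    [0,0,0],
    [0,0,0],
    [0,0,0],
    [0,0,0],
  ],
  hand=[0,0,0,0,0,0],
)

```text
clock: 54.32
position: [0.3759, 0.3188, 0.2058]
ee_rot: [0.001, 0.573, 0.82, 0.0]
contact_force: [0.1, -1.4, 2.0]
width: 0.0
gripper_force: 1.1
```

Emit:
carry_out(
  linear=[
    [0,0,-0.005],
    [0,0,0],
    [0,0,0],
  ],
  angular=[
    [0,0,0],
    [0,0,0],
    [0,0,0],
  ],
  hand=[0,0,0],
)

```text
clock: 54.57
position: [0.376, 0.319, 0.2032]
ee_rot: [0.001, 0.573, 0.82, 0.001]
contact_force: [1.2, -2.7, 3.6]
width: 0.0001
gripper_force: 1.9
```

Emit:
carry_out(
  linear=[
    [0,0,-0.005],
    [0,0,0],
    [0,0,0],
  ],
  angular=[
    [0,0,0],
    [0,0,0],
    [0,0,0],
  ],
  hand=[0,0,0],
)

```text
clock: 54.82
position: [0.3759, 0.319, 0.2013]
ee_rot: [0.001, 0.573, 0.819, 0.001]
contact_force: [0.2, -2.7, 11.3]
width: 0.0003
gripper_force: 5.9
```

Emit:
carry_out(
  linear=[
    [0,0,-0.003],
    [0,0,0],
    [0,0,0],
  ],
  angular=[
    [0,0,0],
    [0,0,0],
    [0,0,0],
  ],
  hand=[0,0,0],
)

```text
clock: 55.07
position: [0.3759, 0.319, 0.2011]
ee_rot: [0.001, 0.573, 0.82, 0.001]
contact_force: [-2.2, -5.3, 23.4]
width: 0.0001
gripper_force: 11.4
```

Emit:
carry_out(
  linear=[
    [0,0,0.02],
    [0,0,0.05],
    [0,0,0.07],
    [0,0,0.07],
    [0,0,0.07],
    [0,0,0.06],
    [0,0,0],
    [0,0,0],
  ],
  angular=[
    [0,0,0],
    [0,0,0],
    [0,0,0],
    [0,0,0],
    [0,0,0],
    [0,0,0],
    [0,0,0],
    [0,0,0],
  ],
  hand=[0,0,0,0,0,0,0,0],
)

```text
clock: 55.73
position: [0.3757, 0.3194, 0.3702]
ee_rot: [0.0, 0.573, 0.819, 0.002]
contact_force: [-0.2, 0.7, 0.3]
width: 0.0
gripper_force: 0.0
```

```bash
python3 look.py 23; python3 - <<'E'
import cv2,numpy as np
a,b=cv2.imread('pics/s23.png'),cv2.imread('pics/t23.png')
cv2.imwrite('pics/v23.png',np.hstack([cv2.resize(a[160:420,190:390],None,fx=2,fy=2,interpolation=2),cv2.resize(b[160:420,90:290],None,fx=2,fy=2,interpolation=2)]))
E
```

```text
side purple [416. 239.] 97.0 lying [ 0.3984 -0.3023  0.024 ] standing in plate [-0.2401 -0.2507  0.1275]
side purple [360.  233.5] 87.5 lying [ 0.529 -0.225  0.024] standing in plate [-0.1063 -0.2251  0.1275]
side orange [296.7 274.1] 208.0 lying [0.5564 0.0048 0.024 ] standing in plate [-0.0133 -0.0393  0.1275]
top purple [409.3 320.2] 137.5 lying [ 0.3944 -0.3021  0.024 ] standing in plate [-0.2097 -0.358   0.14  ]
top purple [161. 300.] 154.5 lying [0.4256 0.2667 0.024 ] standing in plate [-0.0102  0.1136  0.14  ]
top purple [376.9 261.9] 129.0 lying [ 0.526  -0.2247  0.024 ] standing in plate [-0.0749 -0.3326  0.14  ]
top orange [234.5 276.5] 155.5 lying [0.484  0.0994 0.024 ] standing in plate [-0.0117 -0.0457  0.14  ]
top orange [473.7 212.6] 123.0 lying [ 0.6459 -0.4481  0.024 ] standing in plate [-0.0415 -0.558   0.14  ]
top orange [176.8 201.7] 216.5 lying [0.6521 0.2387 0.024 ] standing in plate [0.1729 0.021  0.14  ]
robot [0.375  0.3188 0.3676] -0.00010911590076072492
```

View pics/v23.png

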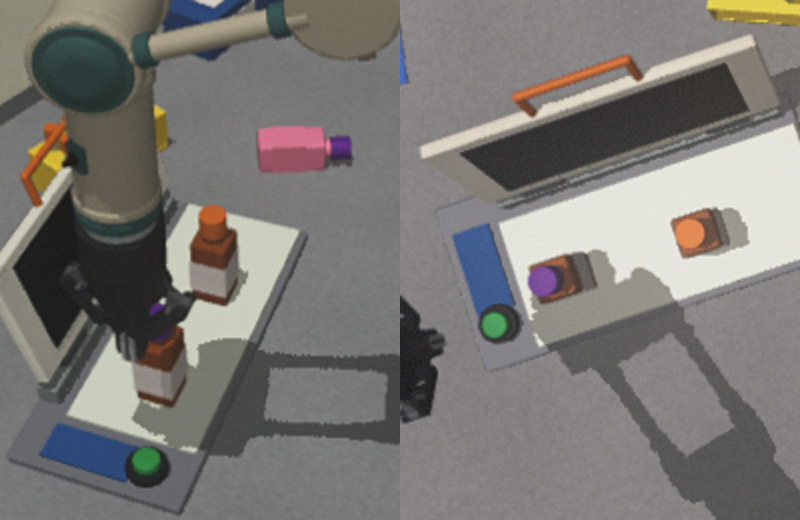

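The last view shows both brown bottles standing with the cap up, the lid a little past upright, and the button released. The press reached 23 N at its stop, well above the 5 N spring. The arm is clear of everything, so I'm handing in.

```bash
python3 -c "
from rig import manip
print(manip.sign_off())"
```

```text
the job is handed in; nothing more can be done
None
```

I handed the job in at about 56 s: the lid is open at about 105° (105–107° measured), both toppled brown bottles stand cap up on the plate, and the button was pressed to its stop and released; the purple-capped bottle fell once and was stood up again, and sign-off gave no verdict.

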